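# Square up the cards and hold the clip open

### The arm

A 6-joint arm with a two-finger parallel gripper is mounted at the origin on the work surface. World frame = base frame: x ahead of the robot, y to its left, z up, the work surface at z = 0. Lengths are in m, angles in rad, forces in N, time in s.
With the tool pointing down it reaches from about 0.35 to 0.725 m from the base axis. Payload 4.3 kg.
Tool frame: the origin (TCP) lies at the very end of the fingers, on their centre line; the grasp point (between the pads) lies 19 mm behind it (env.grip_point_offset is the distance from the TCP to the grasp point, in m); z points along the fingers, y is the direction in which the jaws open and shut (so a half turn about z gives the same grasp; the last joint's range is limited). The gripper opens to 85 mm and grips with 20 to 120 N. Pads are 22 mm wide; open, the fingers measure 114 mm over their backs; the gripper's body (76 mm by 85 mm) begins 54 mm behind the grasp point. The pads swing forward as they close: fully open they stand 13 mm farther back than shut.
Start: joints at [-1.449, 0.377, 0.081, 1.274, 0, 1.46], TCP at [0.132, -0.56, 0.231] pointing down, gripper open.
Joint ranges: [-2.72, 2.72], [-0.84, 1.66], [-1.02, 1.22], [-1.77, 2.12], [-1.37, 1.28], [-3.14, 3.14]. Speed limits (rad/s): [2.57, 2.57, 3.14, 3.14, 3.14, 3.14].

### API

Orientations are given as a unit quaternion [x, y, z, w].
In Python, from workcell import env, vision gives the robot as it stands.
- The arm moves only by the tool drive_tool, never from a script. Its argument "plan" is a list of rows, each an object with "xyz": the shift along the tool's x, y, z as a fraction of full scale, a list of three; "twist": the turn, a rotation vector about the tool's x, y, z as a fraction of full scale, a list of three; "fingers": the gripper command: -1 is shut, 1 is fully open, values between are in proportion. A call has 1 to 5 rows; each row shifts and turns the pose as measured when the row begins, along the tool's axes as they then stand; what a row does not reach is not made up. Full scale, the value 1, is 50 cm for a shift and 360 degrees for a turn. A row lasts 1/12 s, in which the tool goes at most 41.7 mm and 7.16 degrees, less where a joint would pass 70% of its speed; a pose out of reach is approached as far as the arm can. A call with a number of a shift or a turn outside -1 to 1 is refused whole. A call with a gripper value outside its range is refused whole. The fingers move at their own pace and stop on an object; "squeeze" is the grip in N (left out, the last holds). Time passes only in rows, so rows that do not move let the fingers close. It gives the time, the measured TCP pose, the force and the opening at its end, in the units of the state.
- env.get_state(): the state, without advancing time (a new reading comes with each control period).
- vision.read_camera(name): name is "scene" or "top" or "wrist"; returns a dict with "img" (384x512x3 uint8, red, green, blue), "z_map" (384x512 float32, m along the optical axis (not along the pixel's ray), 0 where there is no reading), "fov_y" (degrees; the focal length in pixels is half the picture's height over the tangent of half this angle, whatever the lens; pixels are square), "cx", "cy" (the principal point, pixels), "rvec" (rotation vector, rad) and "tvec" (3), from world to camera coordinates, as OpenCV has them. Camera axes: x right, y down, z forward; pixel columns grow to the right and rows downward; lengths in m; the calibration is good to about 2 mm. A picture is of the moment at which its call begins.
- env.hand_in(): hands the job in, once; it reports no verdict.
The state is a dict: "time": time; "q": joint angles; "qvel": joint speeds; "tau": joint torques, N m; "position": TCP position; "orientation": TCP orientation; "contact_force": force on the tool from outside, world axes, zero at the start; "torque": the same for the moment, N m; "width": opening from 0.0 (shut) to 1.0 (fully open).
Only numpy, scipy, OpenCV 4.12 (cv2) and the standard library are available. Lean on these libraries where they do the work, as an engineer would, in place of code of your own. Each camera call takes 0.05 s, during which the arm holds its last target.

### The job

On the small clipboard, in front of its sprung clip, lies an untidy pile of five blank make-up chart cards: tap the pile until all the edges are flush, leaving it lying on the board in front of the clip. Then press the clip's thumb tab down until the jaw's lip stands about 25 mm above the board, and finish while still holding it like that, so that I can slide the cards in under it. Leave the other things on the ledge alone.

Things in the scene. Friction and masses are not known exactly. Their poses are not given: they have to be found in the camera images.
- clipboard: wooden clipboard, lies flat and does not shift, 230 x 150 x 5 mm. Origin: centre of its underside, z up, x along its length towards the steel spring clip fixed across its +x end. The pile of cards lies near its -x end, about x = -62 mm, y = 0, 58 mm sides along x, each card up to 9 mm and 0.2 rad out of place. About 40 mm of bare board lies between pile and clip
- clip_lever: moving leaf of the clip, bent sheet steel. Origin on its hinge pin along y, 18 mm above the board's top, 62 mm from the board's centre. Thumb tab rises from the pin at 0.6 rad away from the pile, 45 mm long, rolled end; jaw reaches 48 mm towards the pile. Tab end down = jaw up: 7 N to start, 12 N at 25 mm open (0.48 rad about +y), springs shut if let go; end stop 0.66 rad (lip 34 mm up)
- clip_tab (a point): top of the rolled end of the thumb tab, mid-width (tab 56 mm wide): where the thumb presses. 46 mm above the board's top face when shut; with the jaw open 25 mm it is about 20 mm lower and 9 mm farther along the board's +x
- clip_lip (a point): underside of the jaw's lip, mid-width: 1 mm above the board's top face when shut; its height above that face is how far the jaw is open
- card1: stiff blank white card, a flat plate 58 x 44 x 4 mm, 12 g, x along its 58 mm side; origin at the centre of its underside; lowest, on the board
- card2: stiff blank white card, a flat plate 58 x 44 x 4 mm, 12 g, x along its 58 mm side; origin at the centre of its underside; number 2 from the bottom, lies on card1
- card3: stiff blank white card, a flat plate 58 x 44 x 4 mm, 12 g, x along its 58 mm side; origin at the centre of its underside; number 3 from the bottom, lies on card2
- card4: stiff blank white card, a flat plate 58 x 44 x 4 mm, 12 g, x along its 58 mm side; origin at the centre of its underside; number 4 from the bottom, lies on card3
- card5: stiff blank white card, a flat plate 58 x 44 x 4 mm, 12 g, x along its 58 mm side; origin at the centre of its underside; number 5 from the bottom, lies on card4
- tumbler: chrome tumbler, 72 mm across, 105 mm high, origin at the centre of its foot; leave alone
- retainer_case: white plastic retainer case, 74 x 80 x 29 mm, origin under its centre; leave alone
- glass_jar: glass jar with metal lid, 76 mm across, 104 mm high, origin under its centre; leave alone
- hairbrush: white plastic hairbrush lying bristles up, 215 mm long along x, head 64 mm wide, 33 mm high, origin between head and handle; leave alone
- tweezers: steel tweezers lying flat, 105 mm long along x, 15 mm wide, 6 mm high, origin at the middle; leave alone
- pump_bottle: grey pump bottle, 54 mm across, 169 mm high, origin under its centre; leave alone
Things that resemble listed ones, but are neither listed nor needed, are in the scene too. What is shaped like the card5 but black, blue or yellow is not meant.

How it is judged:
On the way, in this order (a step that is already met when the one before it is completed fails the run):
1. the five cards' edges are flush, the pile lying on the board in front of the clip (z of card1 in the frame of clipboard between 0.003 and 0.007 m and x of card1 in the frame of card3 between -0.0025 and 0.0025 m and y of card1 in the frame of card3 between -0.0025 and 0.0025 m and angle between the x axis of each of card1, card2, card4, card5 and the x axis of card3, either way round below 0.07 rad and z of card2 in the frame of clipboard between 0.007 and 0.011 m and x of card2 in the frame of card3 between -0.0025 and 0.0025 m and y of card2 in the frame of card3 between -0.0025 and 0.0025 m and z of card3 in the frame of clipboard between 0.011 and 0.015 m and z of card4 in the frame of clipboard between 0.015 and 0.019 m and x of card4 in the frame of card3 between -0.0025 and 0.0025 m and y of card4 in the frame of card3 between -0.0025 and 0.0025 m and z of card5 in the frame of clipboard between 0.019 and 0.023 m and x of card5 in the frame of card3 between -0.0025 and 0.0025 m and y of card5 in the frame of card3 between -0.0025 and 0.0025 m and x of card1 in the frame of clipboard between -0.09 and -0.03 m and y of card1 in the frame of clipboard between -0.035 and 0.035 m), for 0.2 s.
2. the clip's jaw is held open about 25 mm by the fingers (z of clip_lip in the frame of clipboard between 0.0265 and 0.034 m and contact force between the fingers and clip_lever above 2 N), for 0.5 s.
At the end, for the whole second after the job is handed in: Fingers push the lever (over 2 N), lip 21.5 to 29 mm above the board. Each card within 2.5 mm of the middle one in length and width and 0.07 rad, lying flat in the pile (2 mm in height), lowest card 30 to 90 mm from the board's centre away from the clip, within 35 mm of its middle line (all of step 1 and all of step 2); the arm keeps its last pose, push and grip.
It fails at once if another thing on the ledge was shifted by more than 20 mm (distance of any of tumbler, retainer_case, glass_jar, hairbrush, tweezers, pump_bottle from where it was at the start of the episode above 0.02 m).
It also fails if it takes over 72 s, if anything falls off the work surface, if the arm or the gripper's body presses on something with over 40 N, if the wrist force passes 120 N, or if a joint passes its speed limit or range.

## Working session

There is one attempt and no reset: what is moved stays moved. The work goes in short steps, Python scripts to look and compute and a tool call to move; the robot and the scene stay as the last step left them, time stands still between calls to the robot, and variables do not carry over. Pictures are saved under pics/ and viewed, and the job is handed in when it is done.

Besides the shell and the picture viewer there is one more tool, called after ">>>" as name(argument=value, ...) on one line, values as JSON. drive_tool: Moves the arm, as the interface text tells. Its arguments: {"type":"object","properties":{"plan":{"type":"array"},"squeeze":{"type":"number"}},"required":["plan"]}

```bash
ls; mkdir -p pics
cat > h.py <<'E'
import numpy as np, cv2
from workcell import env, vision
def cam(n):
    d=vision.read_camera(n); h=d['img'].shape[0]
    f=h/2/np.tan(np.radians(d['fov_y'])/2)
    d['K']=np.array([[f,0,d['cx']],[0,f,d['cy']],[0,0,1]]); d['R']=cv2.Rodrigues(np.array(d['rvec'],float))[0]; d['t']=np.array(d['tvec'],float).reshape(3)
    return d
def save(d,n,crop=None,s=1):
    im=d['img'][...,::-1]
    if crop: x0,y0,x1,y1=crop; im=im[y0:y1,x0:x1]
    if s!=1: im=cv2.resize(im,None,fx=s,fy=s,interpolation=cv2.INTER_CUBIC)
    cv2.imwrite('pics/'+n,im)
def plane(d,uv,z):
    uv=np.atleast_2d(uv).astype(float); r=np.c_[(uv[:,0]-d['K'][0,2])/d['K'][0,0],(uv[:,1]-d['K'][1,2])/d['K'][1,1],np.ones(len(uv))]@d['R']
    c=-d['R'].T@d['t']; return c+r*((z-c[2])/r[:,2])[:,None]
def cloud(d):
    z=d['z_map']; v,u=np.indices(z.shape)
    p=np.stack([(u-d['K'][0,2])/d['K'][0,0]*z,(v-d['K'][1,2])/d['K'][1,1]*z,z],-1)
    w=(p-d['t'])@d['R']; w[z<=0]=np.nan; return w
def proj(d,P):
    q=(np.atleast_2d(P)@d['R'].T+d['t'])@d['K'].T; return q[:,:2]/q[:,2:]
E
python3 - <<'E'
from h import *
for n in ['scene','top','wrist']:
    d=cam(n); save(d,n+'0.png',s=1.5); print(n,d['fov_y'],d['cx'],d['cy'],-d['R'].T@d['t'])
print(env.get_state(), env.grip_point_offset)
E
```

```text
pics
scene 55.174902007740144 251.5004595908302 191.07732510551125 [ 1.3421241  -0.3289227   1.05181887]
top 48.827202333478404 259.4611935367597 189.06053456084095 [0.35882729 0.01164222 1.25436946]
wrist 70.43237891001525 253.87379914436337 188.29278159457814 [ 0.1995848  -0.54310579  0.37426798]
{'time': 0.15, 'q': array([-1.44928801e+00,  3.77923875e-01,  7.99700604e-02,  1.27440277e+00,
       -1.13053215e-05,  1.46046162e+00]), 'qvel': array([ 0.00112402, -0.00201664,  0.00311263, -0.0015521 , -0.00220761,
        0.00186682]), 'tau': array([ 4.57018577e-04, -4.64034998e+01,  2.70170188e+01,  1.39155265e-02,
       -1.38253831e-04, -1.26283598e-05]), 'position': array([ 0.13204245, -0.55913427,  0.23057361]), 'orientation': array([ 9.93288319e-01,  1.15662035e-01, -1.00109749e-05, -7.80084754e-04]), 'contact_force': array([ 0.31421343, -0.15029326,  0.06768278]), 'torque': array([-0.03678996,  0.01496159, -0.00824409]), 'width': 1.0027552463428846} 0.0187
```

View pics/scene0.png

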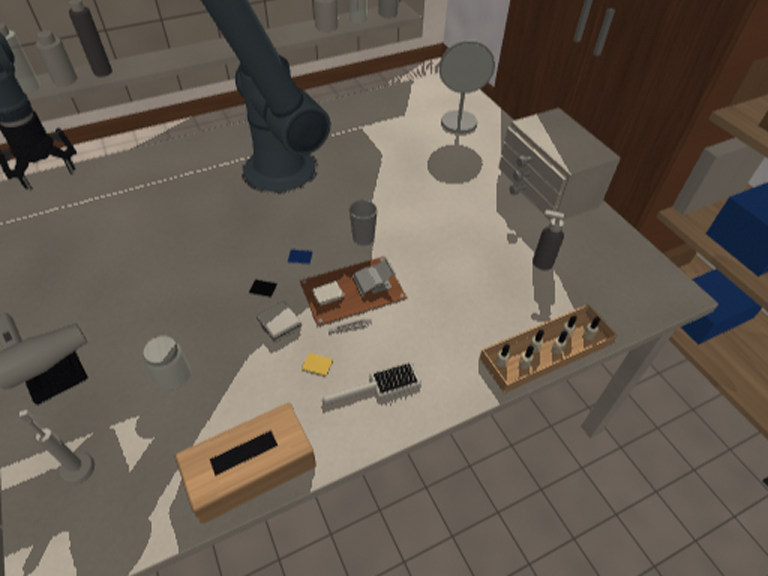

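View pics/top0.png

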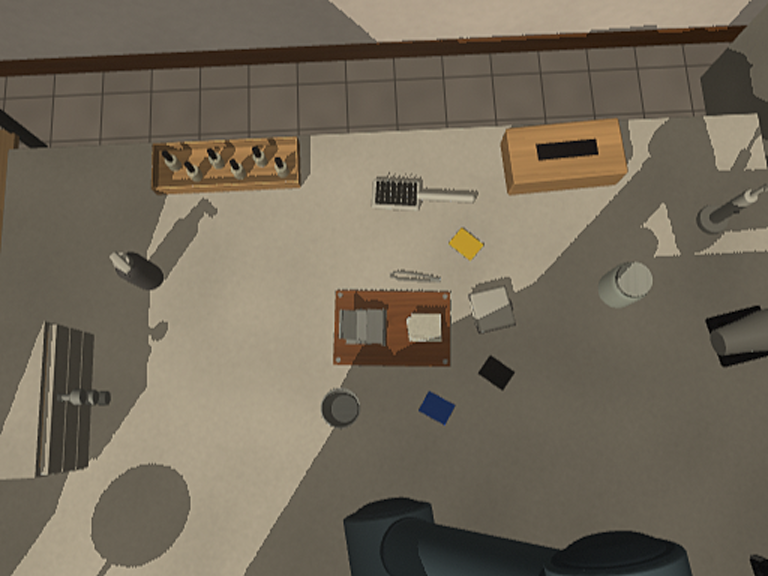

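View pics/wrist0.png

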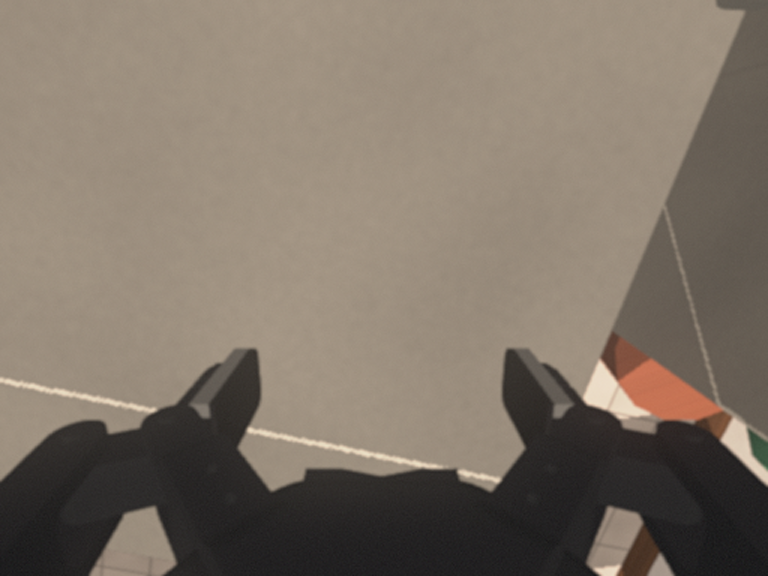

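Run:
```python
from h import *
d=cam('top'); save(d,'topc.png',(200,170,340,270),5)
s=cam('scene'); save(s,'scenec.png',(190,160,290,230),7)
hsv=cv2.cvtColor(d['img'],cv2.COLOR_RGB2HSV)
m=((hsv[...,0]<15)&(hsv[...,1]>110)).astype(np.uint8); m[:, :200]=0;m[:,320:]=0;m[:170]=0;m[260:]=0
m=cv2.morphologyEx(m,cv2.MORPH_OPEN,np.ones((2,2),np.uint8))
pts=cv2.findNonZero(m); hull=cv2.convexHull(pts)
r=cv2.minAreaRect(hull); b=cv2.boxPoints(r); print(r,b)
w=plane(d,b,0.005); print(w); print('centre',w.mean(0))
for i in range(4): print(np.linalg.norm(w[i]-w[(i+1)%4]))
W=cloud(d)
for uv in [(240,218),(228,218),(250,218),(283,218),(293,215),(262,200),(262,235)]: print(uv,W[uv[1],uv[0]])
```

```text
((261.5, 219.5), (49.0, 77.0), 90.0) [[223. 195.]
 [300. 195.]
 [300. 244.]
 [223. 244.]]
[[ 0.60681583  0.114033    0.005     ]
 [ 0.5953015  -0.11732983  0.005     ]
 [ 0.44905218 -0.10728484  0.005     ]
 [ 0.46019601  0.11863512  0.005     ]]
centre [0.52784138 0.00201336 0.005     ]
0.23164917088472506
0.1465938809241798
0.22619463451734073
0.14669202861545919
(240, 218) [0.53111406 0.06460711 0.02990845]
(228, 218) [0.5305065  0.09838446 0.04637414]
(250, 218) [0.53031775 0.03557005 0.02527005]
(283, 218) [ 0.52568407 -0.06094087  0.02419333]
(293, 215) [ 0.53286967 -0.09063666  0.02566408]
(262, 200) [ 0.58566898 -0.00242066  0.00526491]
(262, 235) [0.48061701 0.00286622 0.00816476]
```

View pics/topc.png

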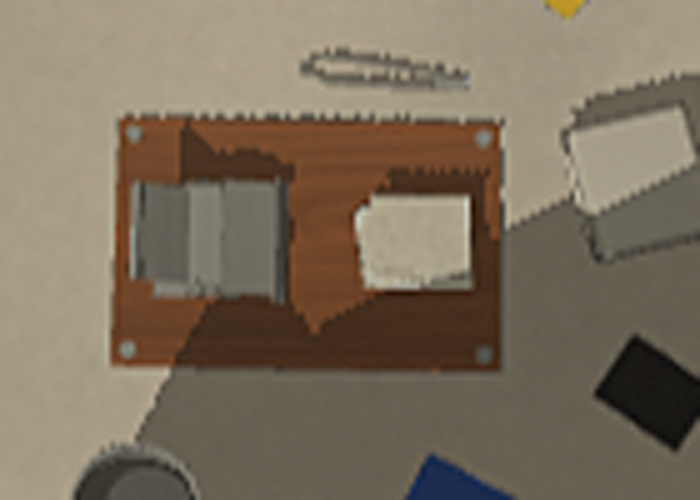

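View pics/scenec.png

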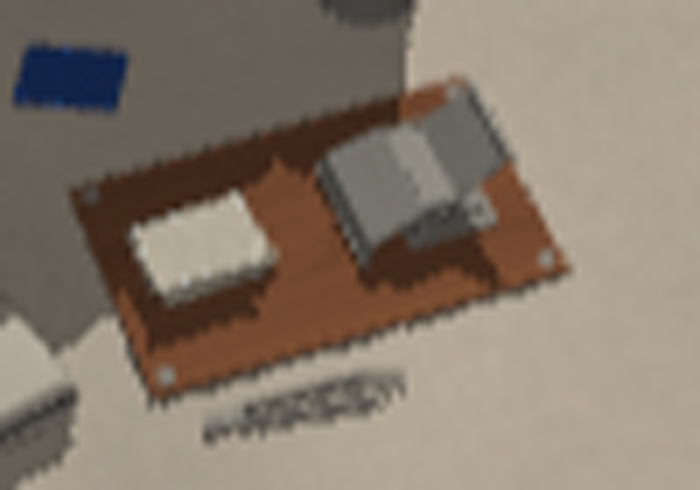

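Run:
```python
from h import *
d=cam('top')
st=np.array([[134,133],[484,138],[126,348],[484,354]])/5+[200,170]
print(plane(d,st,0.006)); c=plane(d,st,0.006).mean(0); print('studs c',c)
W=plane(d,st,0.006); ax=(W[0]+W[2]-W[1]-W[3]); ax/=np.linalg.norm(ax); print('board x',ax, np.degrees(np.arctan2(ax[1],ax[0])))
print('pile',plane(d,np.array([[357,193],[471,193],[471,290],[357,290]])/5+[200,170],0.022), plane(d,np.array([[414,241]])/5+[200,170],0.022))
s=cam('scene')
ss=np.array([[90,194],[166,377],[546,258],[456,92]])/7+[190,160]
V=plane(s,ss,0.006); print(V,V.mean(0))
P=cloud(s); Q=cloud(d)
for n,X in(('s',P),('t',Q)):
    m=(abs(X[...,0]-.53)<.07)&(abs(X[...,1]+.06)<.05)&(X[...,2]>.012)
    p=X[m]; print(n,len(p),p.min(0),p.max(0),np.median(p,0))
print(s['R'],d['R'])
```

```text
[[ 0.6011545   0.10269737  0.006     ]
 [ 0.58765847 -0.10709315  0.006     ]
 [ 0.47266828  0.11167782  0.006     ]
 [ 0.45877643 -0.09844099  0.006     ]]
studs c [0.53006442 0.00221026 0.006     ]
board x [0.06508503 0.99787972 0.        ] 86.26826472112545
pile [[ 0.55553008 -0.0286114   0.022     ]
 [ 0.552199   -0.09571217  0.022     ]
 [ 0.49501333 -0.09194525  0.022     ]
 [ 0.49830153 -0.02547407  0.022     ]] [[ 0.52542073 -0.06044877  0.022     ]]
[[ 0.46026633 -0.09478196  0.006     ]
 [ 0.59064817 -0.10364521  0.006     ]
 [ 0.60381104  0.10552289  0.006     ]
 [ 0.47694959  0.11508071  0.006     ]] [0.53291878 0.00554411 0.006     ]
s 194 [ 0.4686087  -0.09302043  0.01218784] [ 0.55573542 -0.02822252  0.03100843] [ 0.53250949 -0.06283517  0.02461333]
t 391 [ 0.48877396 -0.09238975  0.01257585] [ 0.55344694 -0.02629126  0.03002192] [ 0.52480199 -0.05998302  0.02362193]
[[ 0.43436247  0.90068771  0.00953408]
 [ 0.69155137 -0.32668572 -0.64423065]
 [-0.57713599  0.28642292 -0.76477184]] [[-0.04897863 -0.99879279 -0.00374829]
 [-0.97767984  0.04871028 -0.20437573]
 [ 0.20431159 -0.00634542 -0.97888534]]
```

```bash
cat >> h.py <<'E'
from scipy.spatial.transform import Rotation as Rt
BC=np.array([.531,.004,.005]); ang=np.radians(86.3); BX=np.array([np.cos(ang),np.sin(ang),0]); BY=np.array([-np.sin(ang),np.cos(ang),0])
def b2w(x,y,z): return BC+BX*x+BY*y+[0,0,z]   # board coords, z above board top
def need(p,tx_deg):
    s=env.get_state(); R=Rt.from_quat(s['orientation'])
    a=np.radians(tx_deg); Rd=Rt.from_matrix(np.array([[np.cos(a),np.sin(a),0],[np.sin(a),-np.cos(a),0],[0,0,-1]]))
    dv=R.inv().apply(np.asarray(p)-s['position']); rv=(R.inv()*Rd).as_rotvec()
    print('t %.2f'%s['time'],'pos',s['position'].round(4),'F',s['contact_force'].round(1),'w %.3f'%s['width'])
    print('d mm',(dv*1000).round(1),'frac',(dv/.5).round(4),'twist deg',np.degrees(rv).round(2),'frac',(rv/2/np.pi).round(4))
E
python3 -c "
from h import *
print(b2w(-62,0,0) if 0 else b2w(-.062,0,0)); need([.526,-.059,.2],86.3)"
```

```text
[ 0.526999   -0.05787077  0.005     ]
t 0.35 pos [ 0.1321 -0.5595  0.2311] F [-0.1 -0.1  0.6] w 0.996
d mm [ 498.3 -396.6   31.3] frac [ 0.9967 -0.7933  0.0626] twist deg [-2.000e-02 -2.000e-02 -7.302e+01] frac [-1.000e-04 -0.000e+00 -2.028e-01]
```

>>> drive_tool(plan=[{"xyz": [0,0,0],"twist": [0,0,-0.0198],"fingers": 1},{"xyz": [0,0,0],"twist": [0,0,-0.0198],"fingers": 1},{"xyz": [0,0,0],"twist": [0,0,-0.0198],"fingers": 1},{"xyz": [0,0,0],"twist": [0,0,-0.0198],"fingers": 1},{"xyz": [0,0,0],"twist": [0,0,-0.0198],"fingers": 1}], squeeze=20)

```text
time: 0.77
position: [0.132, -0.5593, 0.2308]
orientation: [0.908, 0.418, 0.0, -0.001]
contact_force: [0.1, -0.2, 0.4]
width: 1.002
```

>>> drive_tool(plan=[{"xyz": [0,0,0],"twist": [0,0,-0.0198],"fingers": 1},{"xyz": [0,0,0],"twist": [0,0,-0.0198],"fingers": 1},{"xyz": [0,0,0],"twist": [0,0,-0.0198],"fingers": 1},{"xyz": [0,0,0],"twist": [0,0,-0.0198],"fingers": 1},{"xyz": [0,0,0],"twist": [0,0,-0.0198],"fingers": 1}])

```text
time: 1.18
position: [0.132, -0.5591, 0.2306]
orientation: [0.736, 0.677, 0.0, -0.001]
contact_force: [-0.1, -0.4, 0.2]
width: 1.0
```

```bash
python3 -c "
from h import *
need([.526,-.059,.2],86.3)"
```

```text
t 1.18 pos [ 0.132  -0.5591  0.2306] F [-0.1 -0.4  0.2] w 1.000
d mm [531.1 350.9  31.3] frac [1.0622 0.7019 0.0625] twist deg [-0.02 -0.09 -1.08] frac [-0.     -0.0002 -0.003 ]
```

>>> drive_tool(plan=[{"xyz": [0.066,0.044,0],"twist": [0,0,-0.003],"fingers": 1},{"xyz": [0.066,0.044,0],"twist": [0,0,0],"fingers": 1},{"xyz": [0.066,0.044,0],"twist": [0,0,0],"fingers": 1},{"xyz": [0.066,0.044,0],"twist": [0,0,0],"fingers": 1},{"xyz": [0.066,0.044,0],"twist": [0,0,0],"fingers": 1}])

```text
time: 1.6
position: [0.252, -0.4038, 0.2286]
orientation: [0.732, 0.681, -0.001, 0.001]
contact_force: [1.3, 0.2, 0.4]
width: 0.998
```

>>> drive_tool(plan=[{"xyz": [0.066,0.044,0],"twist": [0,0,0],"fingers": 1},{"xyz": [0.066,0.044,0],"twist": [0,0,0],"fingers": 1},{"xyz": [0.066,0.044,0],"twist": [0,0,0],"fingers": 1},{"xyz": [0.066,0.044,0],"twist": [0,0,0],"fingers": 1},{"xyz": [0.066,0.044,0],"twist": [0,0,0],"fingers": 1}])

```text
time: 2.02
position: [0.3777, -0.239, 0.2289]
orientation: [0.733, 0.68, -0.001, 0.002]
contact_force: [0.8, -0.0, -0.7]
width: 0.998
```

```bash
python3 -c "
from h import *
need([.526,-.059,.2],86.3)"
```

```text
t 2.02 pos [ 0.3777 -0.239   0.2289] F [ 0.8 -0.  -0.7] w 0.998
d mm [190.8 134.3  28.2] frac [0.3816 0.2686 0.0564] twist deg [ 0.11  0.28 -0.61] frac [ 0.0003  0.0008 -0.0017]
```

>>> drive_tool(plan=[{"xyz": [0.066,0.046,0.01],"twist": [0,0,0],"fingers": 1},{"xyz": [0.066,0.046,0.01],"twist": [0,0,0],"fingers": 1},{"xyz": [0.066,0.046,0.01],"twist": [0,0,0],"fingers": 1},{"xyz": [0.066,0.046,0.01],"twist": [0,0,0],"fingers": 1},{"xyz": [0.066,0.046,0.01],"twist": [0,0,-0.0015],"fingers": 1}])

```text
time: 2.43
position: [0.5079, -0.0777, 0.2057]
orientation: [0.73, 0.684, -0.0, 0.006]
contact_force: [0.7, -1.1, 0.6]
width: 0.999
```

>>> drive_tool(plan=[{"xyz": [0,0,0],"twist": [0,0,0],"fingers": 1}])

```text
time: 2.52
position: [0.511, -0.0724, 0.2047]
orientation: [0.727, 0.686, 0.001, 0.005]
contact_force: [0.7, -0.6, 0.8]
width: 0.997
```

```bash
python3 -c "
from h import *
need([.526,-.059,.2],86.3)
d=cam('wrist'); save(d,'w1.png',s=1.5); print(proj(d,np.array([b2w(-.062,0,.02)])))
"
```

```text
t 2.52 pos [ 0.511  -0.0724  0.2047] F [ 0.7 -0.6  0.8] w 0.997
d mm [14.3 14.1  4.8] frac [0.0286 0.0283 0.0096] twist deg [0.54 0.3  0.39] frac [0.0015 0.0008 0.0011]
[[265.16402307 156.96785253]]
```

View pics/w1.png

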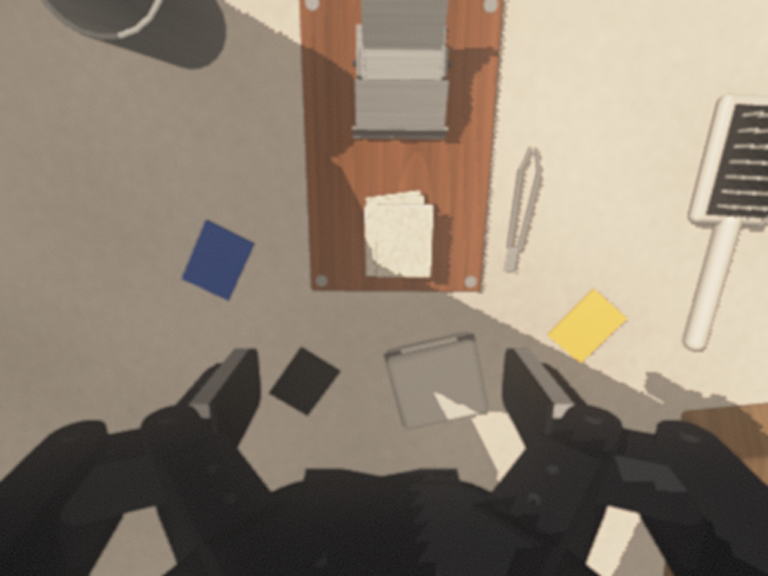

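```bash
python3 -c "
from h import *
d=cam('wrist'); save(d,'w2.png',(200,70,340,200),5)
W=cloud(d)
m=(W[...,2]>.012)&(abs(W[...,0]-.527)<.07)&(abs(W[...,1]+.06)<.05)
m2=(W[...,2]>.020)&m
for mm in(m,m2):
  p=W[mm]; q=np.c_[(p-BC)@BX,(p-BC)@BY,p[:,2]-.005]; print(len(q),np.percentile(q,[1,50,99],axis=0).round(4))
st=np.array([[313,4],[490,4],[321,281],[471,282]])/1.5
V=plane(d,st,.006); print(V,V.mean(0)); e=V[0]+V[1]-V[2]-V[3]; print(np.degrees(np.arctan2(e[1],e[0])))
"
```

```text
38804 [[-0.0897 -0.0535  0.0169]
 [-0.0673  0.0026  0.2818]
 [-0.0408  0.0663  0.3036]]
38524 [[-0.0895 -0.0535  0.0199]
 [-0.0673  0.0024  0.282 ]
 [-0.0432  0.0664  0.3036]]
[[ 0.47215851  0.10960246  0.006     ]
 [ 0.60100753  0.10243291  0.006     ]
 [ 0.4571794  -0.09973772  0.006     ]
 [ 0.58802875 -0.10852538  0.006     ]] [0.52959355 0.00094307 0.006     ]
86.19434234434507
```

View pics/w2.png

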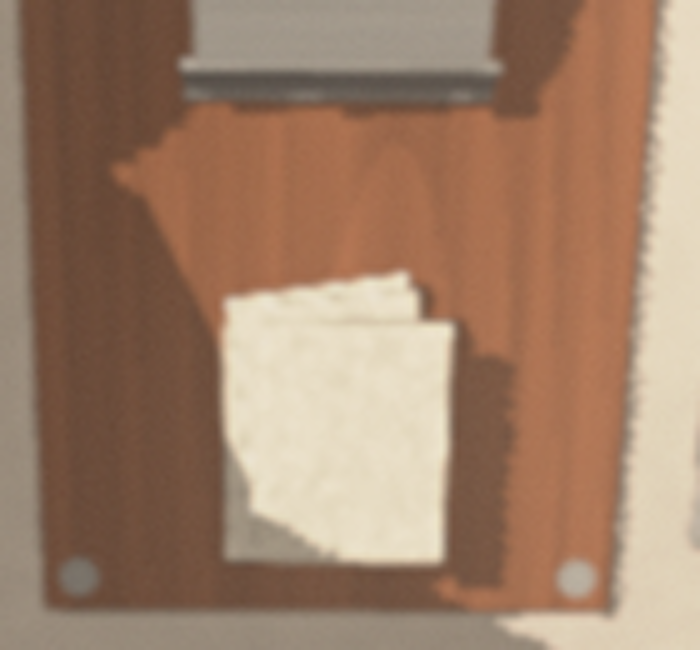

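```bash
sed -i 's/BC=np.array(\[.531,.004,.005\])/BC=np.array([.530,.0025,.005])/; s/radians(86.3); BX/radians(86.2); BX/' h.py; python3 -c "
from h import *
d=cam('wrist')
a=np.array([[222,300],[455,322],[445,563],[225,560]])/5+[200,70]; P=plane(d,a,.025); print(np.c_[(P-BC)@BX,(P-BC)@BY])
a=np.array([[228,300],[408,273],[420,320]])/5+[200,70]; P=plane(d,a,.017); print(np.c_[(P-BC)@BX,(P-BC)@BY])
need(b2w(-.062,-.001,.055),86.2)
"
```

```text
[[-0.03354644  0.02651013]
 [-0.03831324 -0.02809715]
 [-0.09686078 -0.02822723]
 [-0.09631414  0.02602101]]
[[-0.03414002  0.02529262]
 [-0.02761351 -0.01753211]
 [-0.03860347 -0.02079715]]
t 2.67 pos [ 0.5077 -0.0774  0.2056] F [-0.   0.3  0.2] w 1.000
d mm [ 20.5  16.9 145.5] frac [0.0409 0.0339 0.291 ] twist deg [0.42 0.49 0.13] frac [0.0012 0.0014 0.0004]
```

>>> drive_tool(plan=[{"xyz": [0.04,0.034,0.03],"twist": [0,0.001,0],"fingers": 1},{"xyz": [0,0,0.07],"twist": [0,0,0],"fingers": 1},{"xyz": [0,0,0.07],"twist": [0,0,0],"fingers": 1},{"xyz": [0,0,0.07],"twist": [0,0,0],"fingers": 1},{"xyz": [0,0,0],"twist": [0,0,0],"fingers": 1}])

```text
time: 3.08
position: [0.5284, -0.0674, 0.0873]
orientation: [0.734, 0.68, 0.004, 0.009]
contact_force: [-1.0, 0.5, -0.4]
width: 0.996
```

>>> drive_tool(plan=[{"xyz": [0,0,0],"twist": [0,0,0],"fingers": 1}])

```text
time: 3.17
position: [0.5272, -0.0688, 0.0874]
orientation: [0.734, 0.679, 0.003, 0.008]
contact_force: [-0.0, -0.3, 1.7]
width: 1.0
```

```bash
python3 -c "
from h import *
need(b2w(-.062,-.001,.03),86.2)
d=cam('wrist'); save(d,'w3.png',s=1.5)
need(b2w(-.062,-.001,.03),86.2)
"
```

```text
t 3.17 pos [ 0.5272 -0.0688  0.0874] F [-0.  -0.3  1.7] w 1.000
d mm [ 9.7 -1.9 52.3] frac [ 0.0193 -0.0038  0.1046] twist deg [ 0.91  0.38 -0.72] frac [ 0.0025  0.0011 -0.002 ]
t 3.22 pos [ 0.5266 -0.0688  0.0873] F [-0.8 -0.9  0.2] w 0.996
d mm [ 9.7 -1.2 52.2] frac [ 0.0193 -0.0024  0.1045] twist deg [ 0.84  0.38 -0.73] frac [ 0.0023  0.0011 -0.002 ]
```

View pics/w3.png

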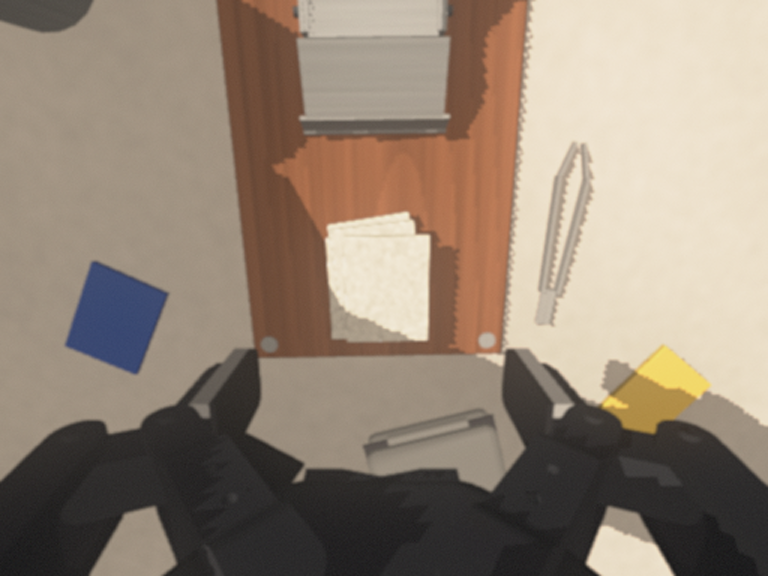

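>>> drive_tool(plan=[{"xyz": [0.02,-0.003,0.05],"twist": [0.0025,0.001,-0.002],"fingers": 1},{"xyz": [0,0,0.05],"twist": [0,0,0],"fingers": 1},{"xyz": [0,0,0.02],"twist": [0,0,0],"fingers": 1},{"xyz": [0,0,0],"twist": [0,0,0],"fingers": 0.5},{"xyz": [0,0,0],"twist": [0,0,0],"fingers": 0.5}])

```text
time: 3.63
position: [0.5337, -0.0644, 0.0376]
orientation: [0.732, 0.681, 0.004, 0.007]
contact_force: [0.1, 0.9, 0.8]
width: 0.761
```

```bash
python3 -c "
from h import *
need(b2w(-.062,-.001,.01),86.2)
"
```

```text
t 3.63 pos [ 0.5337 -0.0644  0.0376] F [0.1 0.9 0.8] w 0.761
d mm [ 4.6 -7.5 22.5] frac [ 0.0091 -0.015   0.045 ] twist deg [ 0.87  0.2  -0.36] frac [ 0.0024  0.0006 -0.001 ]
```

>>> drive_tool(plan=[{"xyz": [0.01,-0.015,0.0],"twist": [0.003,0.001,-0.001],"fingers": 0.5},{"xyz": [0,0,0.01],"twist": [0.001,0,0],"fingers": 0.5},{"xyz": [0,0,0.01],"twist": [0,0,0],"fingers": 0.5},{"xyz": [0,0,0],"twist": [0,0,0],"fingers": 0.5}])

```text
time: 3.97
position: [0.5299, -0.0599, 0.0328]
orientation: [0.73, 0.683, -0.0, -0.002]
contact_force: [-0.6, 1.3, -0.2]
width: 0.754
```

```bash
python3 -c "
from h import *
need(b2w(-.062,-.001,.01),86.2)
"
```

```text
t 3.97 pos [ 0.5299 -0.0599  0.0328] F [-0.6  1.3 -0.2] w 0.754
d mm [ 0.2 -2.9 17.8] frac [ 0.0004 -0.0059  0.0356] twist deg [-0.2  -0.11 -0.01] frac [-0.0006 -0.0003 -0.    ]
```

>>> drive_tool(plan=[{"xyz": [0,-0.006,0.014],"twist": [0,0,0],"fingers": 0.5},{"xyz": [0,-0.002,0.012],"twist": [0,0,0],"fingers": 0.5},{"xyz": [0,0,0.01],"twist": [0,0,0],"fingers": 0.5},{"xyz": [0,0,0],"twist": [0,0,0],"fingers": 0.5}])

```text
time: 4.3
position: [0.5261, -0.0595, 0.0136]
orientation: [0.73, 0.683, -0.0, -0.001]
contact_force: [-0.3, -0.2, -0.3]
width: 0.753
```

```bash
python3 -c "
from h import *
need(b2w(-.062,-.001,.0),86.2)
"
```

```text
t 4.30 pos [ 0.5261 -0.0595  0.0136] F [-0.3 -0.2 -0.3] w 0.753
d mm [0.1 0.8 8.6] frac [0.0003 0.0015 0.0173] twist deg [-0.11 -0.09  0.01] frac [-0.0003 -0.0003  0.    ]
```

Now small steps down looking for board contact.

>>> drive_tool(plan=[{"xyz": [0,0,0.006],"twist": [0,0,0],"fingers": 0.5},{"xyz": [0,0,0.006],"twist": [0,0,0],"fingers": 0.5},{"xyz": [0,0,0],"twist": [0,0,0],"fingers": 0.5}])

```text
time: 4.55
position: [0.5251, -0.0593, 0.0061]
orientation: [0.73, 0.683, -0.001, -0.002]
contact_force: [0.3, 0.1, -0.2]
width: 0.747
```

>>> drive_tool(plan=[{"xyz": [0,0,0.004],"twist": [0,0,0],"fingers": 0.5},{"xyz": [0,0,0.004],"twist": [0,0,0],"fingers": 0.5},{"xyz": [0,0,0],"twist": [0,0,0],"fingers": 0.5}])

```text
time: 4.8
position: [0.5252, -0.0593, 0.0016]
orientation: [0.73, 0.683, -0.001, -0.002]
contact_force: [-0.3, -0.3, -0.4]
width: 0.75
```

```bash
python3 -c "
from h import *
need(b2w(-.062,-.001,.0),86.2)
d=cam('wrist'); save(d,'w4.png',s=1.5)
need(b2w(-.062,-.001,.0),86.2)
"
```

```text
t 4.80 pos [ 0.5252 -0.0593  0.0016] F [-0.3 -0.3 -0.4] w 0.750
d mm [-0.   1.7 -3.4] frac [-0.      0.0034 -0.0067] twist deg [-0.22 -0.11  0.01] frac [-0.0006 -0.0003  0.    ]
t 4.85 pos [ 0.5253 -0.0593  0.0018] F [-0.3 -0.1  0.5] w 0.751
d mm [ 0.   1.6 -3.2] frac [ 0.0001  0.0032 -0.0064] twist deg [-0.22 -0.11  0.01] frac [-0.0006 -0.0003  0.    ]
```

View pics/w4.png

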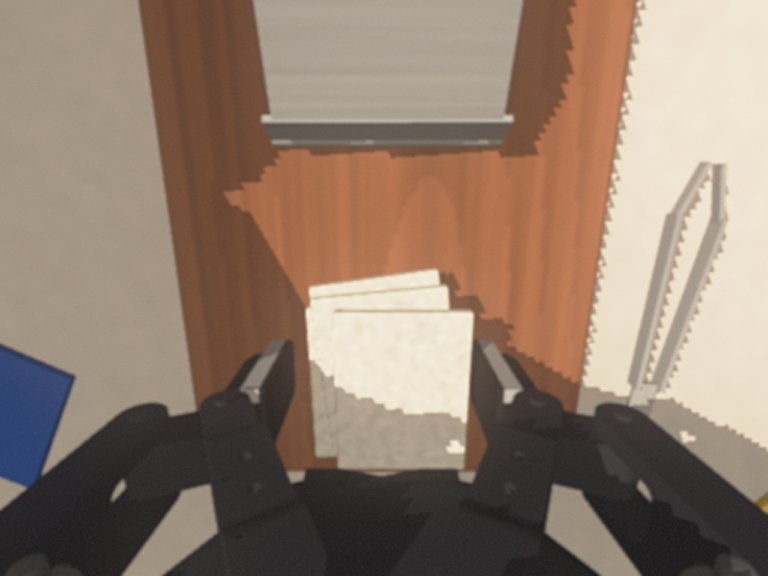

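>>> drive_tool(plan=[{"xyz": [0,0.001,0.0025],"twist": [0,0,0],"fingers": 0.5},{"xyz": [0,0.001,0.0025],"twist": [0,0,0],"fingers": 0.5},{"xyz": [0,0,0],"twist": [0,0,0],"fingers": 0.5}])

```text
time: 5.1
position: [0.5268, -0.0595, -0.0006]
orientation: [0.73, 0.683, -0.0, -0.002]
contact_force: [0.7, 0.6, -0.5]
width: 0.755
```

>>> drive_tool(plan=[{"xyz": [0,0,0.003],"twist": [0,0,0],"fingers": 0.5},{"xyz": [0,0,0],"twist": [0,0,0],"fingers": 0.5}])

```text
time: 5.27
position: [0.5274, -0.0596, -0.0006]
orientation: [0.73, 0.683, -0.0, -0.001]
contact_force: [0.1, -0.3, -0.1]
width: 0.75
```

>>> drive_tool(plan=[{"xyz": [0,0,0.004],"twist": [0,0,0],"fingers": 0.5},{"xyz": [0,0,0.004],"twist": [0,0,0],"fingers": 0.5}])

```text
time: 5.43
position: [0.5279, -0.0597, -0.0012]
orientation: [0.73, 0.683, 0.0, -0.0]
contact_force: [-9.8, 1.8, 27.6]
width: 0.751
```

>>> drive_tool(plan=[{"xyz": [0,0,-0.008],"twist": [0,0,0],"fingers": 0.5},{"xyz": [0,0,-0.006],"twist": [0,0,0],"fingers": 0.5},{"xyz": [0,0,0],"twist": [0,0,0],"fingers": 0.5}])

```text
time: 5.68
position: [0.5284, -0.0598, 0.0072]
orientation: [0.73, 0.683, 0.001, 0.0]
contact_force: [0.6, -0.0, 0.8]
width: 0.747
```

```bash
python3 -c "
from h import *
need(b2w(-.062,-.001,-.0005),86.2)
"
```

```text
t 5.68 pos [ 0.5284 -0.0598  0.0072] F [ 0.6 -0.   0.8] w 0.747
d mm [ 0.3 -1.5  2.7] frac [ 0.0005 -0.003   0.0053] twist deg [ 0.1  -0.04  0.03] frac [ 0.0003 -0.0001  0.0001]
```

>>> drive_tool(plan=[{"xyz": [0,-0.003,0.005],"twist": [0,0,0],"fingers": 0.5},{"xyz": [0,0,0],"twist": [0,0,0],"fingers": 0.5}])

```text
time: 5.85
position: [0.5271, -0.0597, 0.0042]
orientation: [0.73, 0.683, 0.001, 0.001]
contact_force: [-1.8, 0.5, 1.1]
width: 0.752
```

>>> drive_tool(plan=[{"xyz": [0,0,0],"twist": [0,0,0],"fingers": 0.3},{"xyz": [0,0,0],"twist": [0,0,0],"fingers": 0.15},{"xyz": [0,0,0],"twist": [0,0,0],"fingers": 0.06},{"xyz": [0,0,0],"twist": [0,0,0],"fingers": 0.0},{"xyz": [0,0,0],"twist": [0,0,0],"fingers": -0.1}])

```text
time: 6.27
position: [0.5264, -0.0596, 0.0036]
orientation: [0.73, 0.684, 0.001, -0.0]
contact_force: [-0.5, 0.3, 0.8]
width: 0.522
```

>>> drive_tool(plan=[{"xyz": [0,0,0],"twist": [0,0,0],"fingers": -0.2},{"xyz": [0,0,0],"twist": [0,0,0],"fingers": -0.2}])

```text
time: 6.43
position: [0.5264, -0.0596, 0.0036]
orientation: [0.73, 0.684, 0.001, -0.0]
contact_force: [-0.5, 0.1, 1.6]
width: 0.525
```

```bash
python3 -c "
from h import *
d=cam('wrist'); save(d,'w5.png',s=1.5)
need(b2w(-.062,-.001,-.0005),86.2)
"
```

```text
t 6.48 pos [ 0.5265 -0.0596  0.0036] F [-0.5  0.9  2.6] w 0.521
d mm [ 0.2  0.4 -0.9] frac [ 0.0004  0.0008 -0.0018] twist deg [ 0.04 -0.05  0.04] frac [ 0.0001 -0.0001  0.0001]
```

View pics/w5.png

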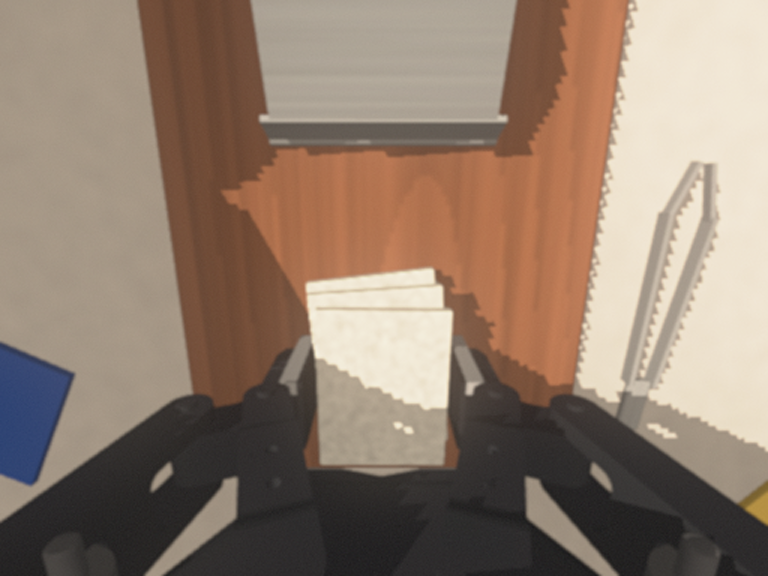

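```bash
python3 -c "
from h import *
d=cam('wrist'); save(d,'w6.png',(185,165,325,325),5)
s=cam('scene'); save(s,'s6.png',(190,160,260,220),10)
"
```

```text
(no output)
```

View pics/w6.png

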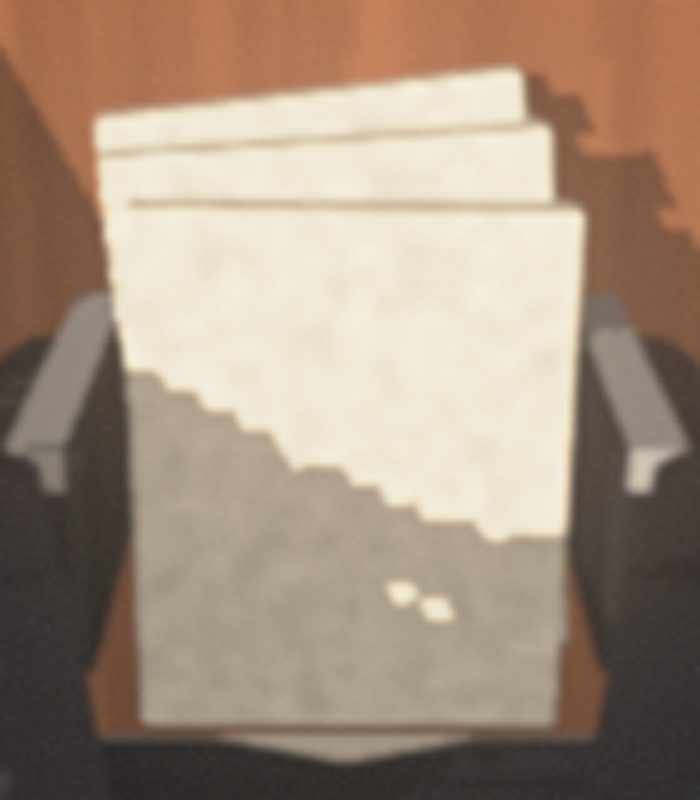

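View pics/s6.png

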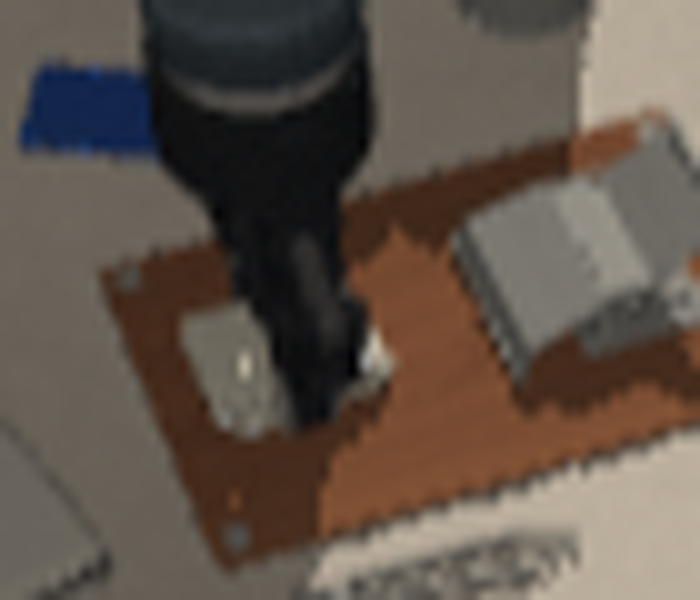

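>>> drive_tool(plan=[{"xyz": [0,0,0],"twist": [0,0,0],"fingers": 0.3},{"xyz": [0,0,0],"twist": [0,0,0],"fingers": 0.3},{"xyz": [0.02,0.001,-0.001],"twist": [0,0,0],"fingers": 0.3},{"xyz": [0.018,0,0],"twist": [0,0,0],"fingers": 0.3},{"xyz": [0,0,0],"twist": [0,0,0],"fingers": 0.3}])

```text
time: 7.0
position: [0.528, -0.0392, 0.0033]
orientation: [0.73, 0.683, 0.0, -0.001]
contact_force: [-0.2, 0.1, -0.3]
width: 0.65
```

```bash
python3 -c "
from h import *
need(b2w(-.045,-.001,-.001),86.2)
"
```

```text
t 7.00 pos [ 0.528  -0.0392  0.0033] F [-0.2  0.1 -0.3] w 0.650
d mm [-3.3  0.3 -0.7] frac [-0.0065  0.0006 -0.0015] twist deg [-0.02 -0.09 -0.04] frac [-0.     -0.0003 -0.0001]
```

>>> drive_tool(plan=[{"xyz": [-0.004,0.0005,-0.001],"twist": [0,0,0],"fingers": 0.2},{"xyz": [0,0,0],"twist": [0,0,0],"fingers": 0.1},{"xyz": [0,0,0],"twist": [0,0,0],"fingers": 0.03},{"xyz": [0,0,0],"twist": [0,0,0],"fingers": -0.1},{"xyz": [0,0,0],"twist": [0,0,0],"fingers": -0.2}])

```text
time: 7.42
position: [0.5274, -0.0398, 0.0039]
orientation: [0.73, 0.684, 0.0, -0.001]
contact_force: [0.2, 0.3, -0.8]
width: 0.512
```

```bash
python3 -c "
from h import *
d=cam('wrist'); save(d,'w7.png',(150,165,350,325),4)
need(b2w(-.045,-.001,-.001),86.2)
"
```

```text
t 7.47 pos [ 0.5275 -0.0398  0.0039] F [-0.3  0.3  0.5] w 0.515
d mm [-2.6  0.7 -0.1] frac [-0.0052  0.0014 -0.0003] twist deg [-0.08 -0.1   0.1 ] frac [-0.0002 -0.0003  0.0003]
```

View pics/w7.png

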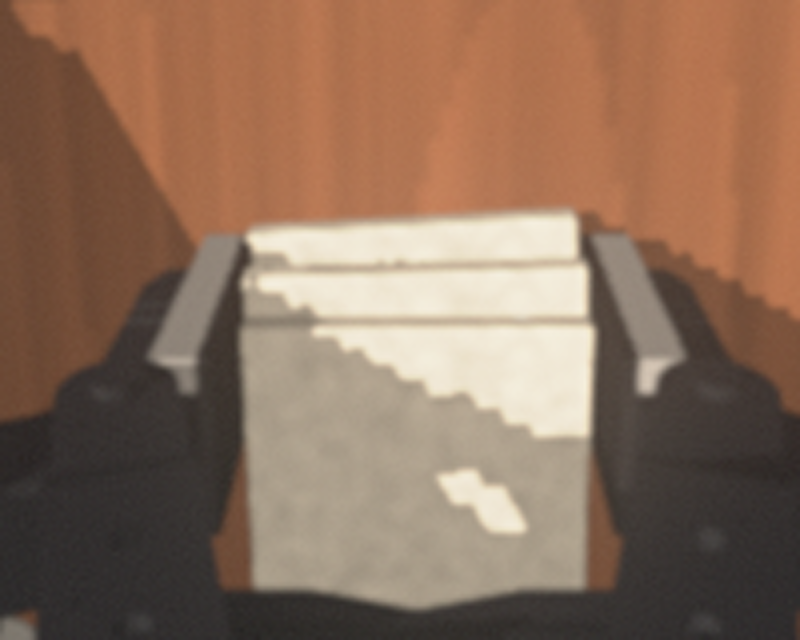

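>>> drive_tool(plan=[{"xyz": [0,0,0],"twist": [0,0,0],"fingers": 0.3},{"xyz": [0,0,0],"twist": [0,0,0],"fingers": 0.3},{"xyz": [-0.03,0.001,0],"twist": [0,0,0],"fingers": 0.3},{"xyz": [-0.03,0,0],"twist": [0,0,0],"fingers": 0.3},{"xyz": [-0.016,0,0],"twist": [0,0,0],"fingers": 0.3}])

```text
time: 7.88
position: [0.5259, -0.078, 0.0035]
orientation: [0.729, 0.685, 0.0, -0.001]
contact_force: [0.2, 0.3, -0.5]
width: 0.651
```

```bash
python3 -c "
from h import *
need(b2w(-.080,-.0015,-.001),86.2)
"
```

```text
t 7.88 pos [ 0.5259 -0.078   0.0035] F [ 0.2  0.3 -0.5] w 0.651
d mm [ 0.5  0.2 -0.5] frac [ 0.0011  0.0005 -0.0009] twist deg [-0.05 -0.1   0.26] frac [-0.0001 -0.0003  0.0007]
```

>>> drive_tool(plan=[{"xyz": [0,0,-0.001],"twist": [0,0,0.001],"fingers": 0.2},{"xyz": [0,0,0],"twist": [0,0,0],"fingers": 0.1},{"xyz": [0,0,0],"twist": [0,0,0],"fingers": 0.03},{"xyz": [0,0,0],"twist": [0,0,0],"fingers": -0.1},{"xyz": [0,0,0],"twist": [0,0,0],"fingers": -0.2}])

```text
time: 8.3
position: [0.5264, -0.0789, 0.0043]
orientation: [0.732, 0.681, 0.001, -0.001]
contact_force: [0.4, 0.7, -0.5]
width: 0.514
```

```bash
python3 -c "
from h import *
d=cam('wrist'); save(d,'w8.png',(150,165,350,325),4)
need(b2w(-.080,-.0015,-.001),86.2)
"
```

```text
t 8.35 pos [ 0.5264 -0.0788  0.0043] F [0.5 0.7 0.2] w 0.509
d mm [ 1.4 -0.3  0.3] frac [ 0.0027 -0.0006  0.0006] twist deg [ 0.   -0.1  -0.29] frac [ 0.     -0.0003 -0.0008]
```

View pics/w8.png

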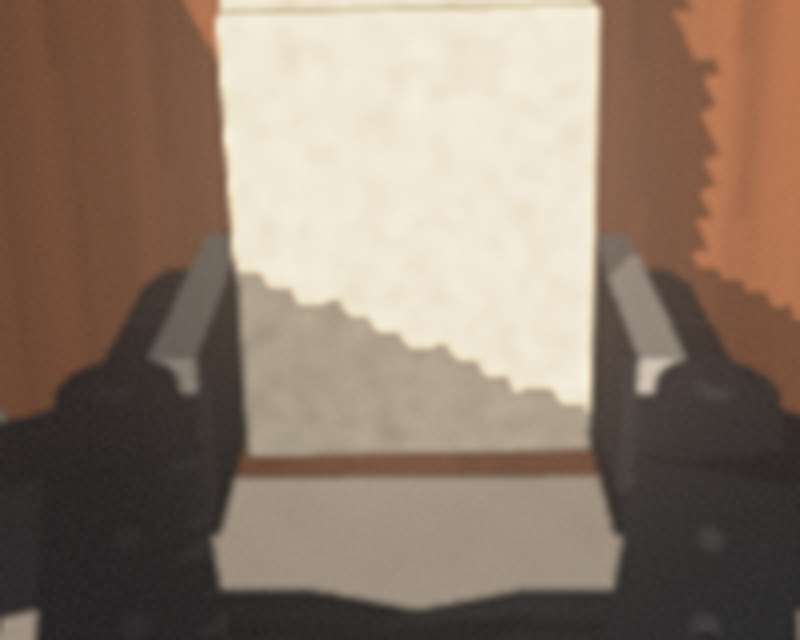

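>>> drive_tool(plan=[{"xyz": [0,0,0],"twist": [0,0,0],"fingers": 0.4},{"xyz": [0,0,0],"twist": [0,0,0],"fingers": 0.6},{"xyz": [0,0,-0.06],"twist": [0,0,0],"fingers": 1},{"xyz": [0.01,0,-0.06],"twist": [0,0,0],"fingers": 1},{"xyz": [0.02,0,-0.03],"twist": [0,0,-0.0198],"fingers": 1}])

```text
time: 8.77
position: [0.5225, -0.062, 0.0766]
orientation: [0.687, 0.726, -0.002, -0.006]
contact_force: [-0.0, 0.2, 0.8]
width: 0.998
```

>>> drive_tool(plan=[{"xyz": [0,0,0],"twist": [0,0,-0.0198],"fingers": 1},{"xyz": [0,0,0],"twist": [0,0,-0.0198],"fingers": 1},{"xyz": [0,0,0],"twist": [0,0,-0.0198],"fingers": 1},{"xyz": [0,0,0],"twist": [0,0,-0.0198],"fingers": 1},{"xyz": [0,0,0],"twist": [0,0,-0.0198],"fingers": 1}])

```text
time: 9.18
position: [0.5261, -0.0597, 0.0822]
orientation: [0.428, 0.904, 0.002, -0.002]
contact_force: [0.7, -1.5, 0.1]
width: 1.003
```

>>> drive_tool(plan=[{"xyz": [0,0,0],"twist": [0,0,-0.0198],"fingers": 1},{"xyz": [0,0,0],"twist": [0,0,-0.0198],"fingers": 1},{"xyz": [0,0,0],"twist": [0,0,-0.0198],"fingers": 1},{"xyz": [0,0,0],"twist": [0,0,-0.0198],"fingers": 1},{"xyz": [0,0,0],"twist": [0,0,-0.0198],"fingers": 1}])

```text
time: 9.6
position: [0.5254, -0.0581, 0.0819]
orientation: [0.13, 0.992, 0.003, -0.002]
contact_force: [-0.3, 0.2, -0.1]
width: 0.993
```

```bash
python3 -c "
from h import *
need(b2w(-.063,-.0015,.06),176.2)
"
```

```text
t 9.60 pos [ 0.5254 -0.0581  0.0819] F [-0.3  0.2 -0.1] w 0.993
d mm [-2.5 -1.9 16.9] frac [-0.005  -0.0038  0.0338] twist deg [  0.31  -0.27 -11.12] frac [ 0.0009 -0.0007 -0.0309]
```

>>> drive_tool(plan=[{"xyz": [0,0,0],"twist": [0,0,-0.016],"fingers": 1},{"xyz": [0,0,0],"twist": [0,0,-0.01],"fingers": 1},{"xyz": [0,0,0],"twist": [0,0,0],"fingers": 1}])

```text
time: 9.85
position: [0.5249, -0.0572, 0.0816]
orientation: [0.042, 0.999, 0.003, -0.003]
contact_force: [0.3, -1.0, -0.5]
width: 1.002
```

```bash
python3 -c "
from h import *
need(b2w(-.063,-.0015,.01),176.2)
d=cam('wrist'); save(d,'w9.png',s=1.5)
"
```

```text
t 9.85 pos [ 0.5249 -0.0572  0.0816] F [ 0.3 -1.  -0.5] w 1.002
d mm [-3.1 -3.5 66.5] frac [-0.0061 -0.007   0.133 ] twist deg [ 0.37 -0.3  -1.03] frac [ 0.001  -0.0008 -0.0029]
```

View pics/w9.png

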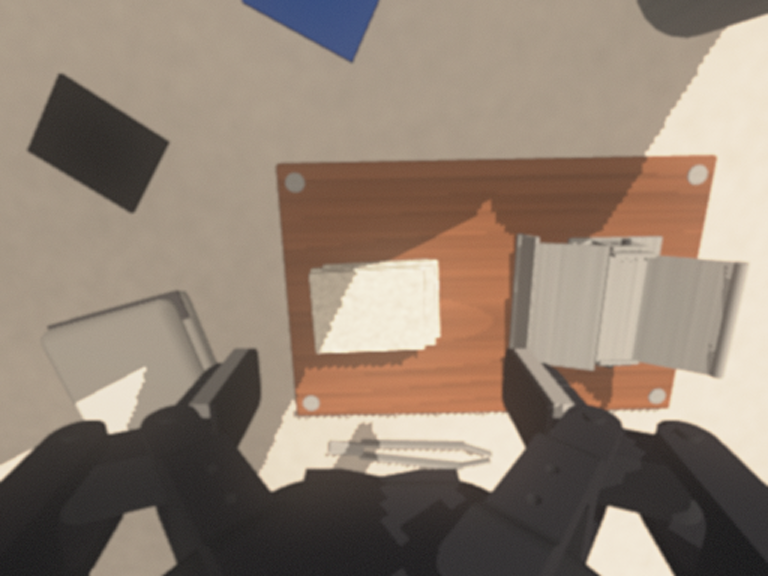

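>>> drive_tool(plan=[{"xyz": [-0.006,-0.007,0.02],"twist": [0.001,-0.001,-0.003],"fingers": 1},{"xyz": [0,0,0.04],"twist": [0,0,0],"fingers": 1},{"xyz": [0,0,0.04],"twist": [0,0,0],"fingers": 1},{"xyz": [0,0,0.01],"twist": [0,0,0],"fingers": 1},{"xyz": [0,0,0],"twist": [0,0,0],"fingers": 1}])

```text
time: 10.32
position: [0.5294, -0.0607, 0.0263]
orientation: [0.037, 0.999, -0.0, 0.003]
contact_force: [0.0, 1.0, -0.2]
width: 1.004
```

```bash
python3 -c "
from h import *
need(b2w(-.063,-.0015,-.003),176.2)
"
```

```text
t 10.32 pos [ 0.5294 -0.0607  0.0263] F [ 0.   1.  -0.2] w 1.004
d mm [ 2.2  0.1 24.2] frac [0.0045 0.0001 0.0485] twist deg [-0.01  0.29 -0.49] frac [-0.      0.0008 -0.0014]
```

>>> drive_tool(plan=[{"xyz": [0.005,0,0.02],"twist": [0,0.001,-0.0015],"fingers": 1},{"xyz": [0,0,0.016],"twist": [0,0,0],"fingers": 1},{"xyz": [0,0,0.008],"twist": [0,0,0],"fingers": 1},{"xyz": [0,0,0],"twist": [0,0,0],"fingers": 1}])

```text
time: 10.65
position: [0.5277, -0.0605, 0.0041]
orientation: [0.033, 0.999, -0.0, -0.0]
contact_force: [0.1, -0.7, 0.7]
width: 0.998
```

```bash
python3 -c "
from h import *
need(b2w(-.063,-.0015,-.003),176.2)
d=cam('wrist'); save(d,'w10.png',s=1.5)
need(b2w(-.063,-.0015,-.003),176.2)
"
```

```text
t 10.65 pos [ 0.5277 -0.0605  0.0041] F [ 0.1 -0.7  0.7] w 0.998
d mm [0.4 0.  2.1] frac [0.0007 0.0001 0.0041] twist deg [-0.02 -0.01  0.01] frac [-0.0001 -0.      0.    ]
t 10.70 pos [ 0.5278 -0.0606  0.0044] F [ 0.4 -0.1  0.9] w 0.997
d mm [0.5 0.1 2.4] frac [0.001  0.0002 0.0048] twist deg [-0.03  0.    0.01] frac [-0.0001  0.      0.    ]
```

View pics/w10.png

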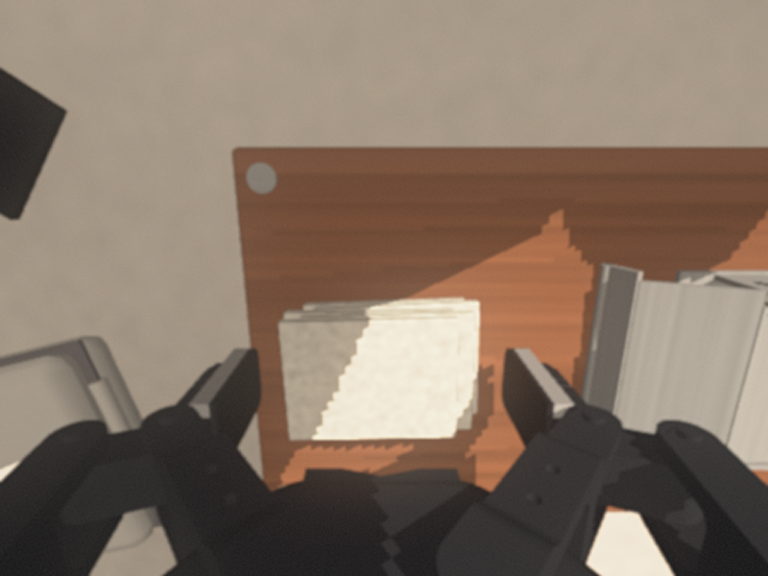

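>>> drive_tool(plan=[{"xyz": [0.001,0,0.006],"twist": [0,0,0],"fingers": 0.8},{"xyz": [0,0,0],"twist": [0,0,0],"fingers": 0.65},{"xyz": [0,0,0],"twist": [0,0,0],"fingers": 0.55}])

```text
time: 10.95
position: [0.5285, -0.0605, 0.0022]
orientation: [0.033, 0.999, -0.0, 0.001]
contact_force: [0.2, 1.3, 1.1]
width: 0.78
```

>>> drive_tool(plan=[{"xyz": [0,0,0],"twist": [0,0,0],"fingers": 0.45},{"xyz": [0,0,0],"twist": [0,0,0],"fingers": 0.38},{"xyz": [0,0,0],"twist": [0,0,0],"fingers": 0.25},{"xyz": [0,0,0],"twist": [0,0,0],"fingers": 0.15},{"xyz": [0,0,0],"twist": [0,0,0],"fingers": 0.15}])

```text
time: 11.37
position: [0.5294, -0.0607, 0.0034]
orientation: [0.033, 0.999, -0.0, 0.002]
contact_force: [-0.5, 0.2, -1.0]
width: 0.673
```

```bash
python3 -c "
from h import *
d=cam('wrist'); save(d,'w11.png',(150,165,350,325),4)
need(b2w(-.063,-.0015,-.003),176.2)
"
```

```text
t 11.42 pos [ 0.5293 -0.0607  0.0033] F [-0.5 -0.7 -0.3] w 0.679
d mm [2.  0.1 1.3] frac [0.004  0.0001 0.0026] twist deg [-0.03  0.24  0.01] frac [-0.0001  0.0007  0.    ]
```

View pics/w11.png

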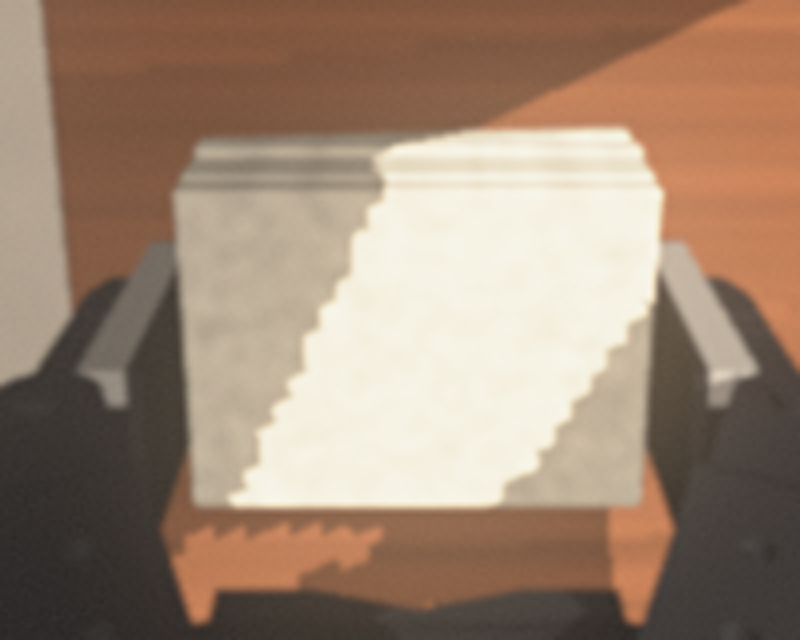

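>>> drive_tool(plan=[{"xyz": [0,0,0],"twist": [0,0,0],"fingers": 0.5},{"xyz": [0.004,0,0.005],"twist": [0,0.0007,0],"fingers": 0.5},{"xyz": [0,0,0.001],"twist": [0,0,0],"fingers": 0.42}])

```text
time: 11.67
position: [0.5272, -0.0608, 0.0001]
orientation: [0.033, 0.999, -0.0, -0.0]
contact_force: [0.4, -0.0, 0.3]
width: 0.714
```

>>> drive_tool(plan=[{"xyz": [0,0,0.0005],"twist": [0,0,0],"fingers": 0.36},{"xyz": [0,0,0],"twist": [0,0,0],"fingers": 0.2},{"xyz": [0,0,0],"twist": [0,0,0],"fingers": 0.15}])

```text
time: 11.92
position: [0.5277, -0.0606, 0.0007]
orientation: [0.033, 0.999, -0.0, 0.0]
contact_force: [0.1, 0.3, -1.0]
width: 0.672
```

>>> drive_tool(plan=[{"xyz": [0,0,0],"twist": [0,0,0],"fingers": 0.6},{"xyz": [0,0,0],"twist": [0,0,0],"fingers": 1},{"xyz": [0,0,0],"twist": [0,0,0],"fingers": 1},{"xyz": [0,0,-0.06],"twist": [0,0,0],"fingers": 1},{"xyz": [0,0,-0.06],"twist": [0,0,0],"fingers": 1}])

```text
time: 12.33
position: [0.5217, -0.0593, 0.0553]
orientation: [0.033, 0.999, 0.001, -0.007]
contact_force: [0.8, 0.4, 0.6]
width: 0.999
```

```bash
python3 -c "
from h import *
d=cam('wrist'); save(d,'w12.png',(150,130,350,290),4)
need(b2w(-.063,-.0015,.06),86.2)
"
```

```text
t 12.38 pos [ 0.5249 -0.06    0.0608] F [0.5 0.3 3. ] w 1.003
d mm [-2.4 -0.3 -4.2] frac [-0.0049 -0.0005 -0.0084] twist deg [-0.25 -0.29 90.01] frac [-0.0007 -0.0008  0.25  ]
```

View pics/w12.png

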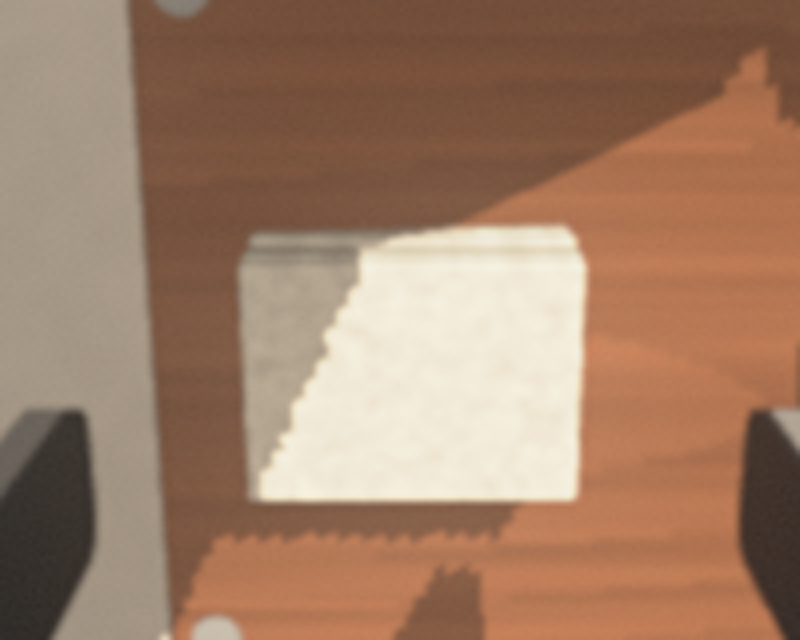

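>>> drive_tool(plan=[{"xyz": [0,0,0],"twist": [0,0,0.0198],"fingers": 1},{"xyz": [0,0,0],"twist": [0,0,0.0198],"fingers": 1},{"xyz": [0,0,0],"twist": [0,0,0.0198],"fingers": 1},{"xyz": [0,0,0],"twist": [0,0,0.0198],"fingers": 1},{"xyz": [0,0,0],"twist": [0,0,0.0198],"fingers": 1}])

```text
time: 12.8
position: [0.5287, -0.061, 0.0648]
orientation: [0.341, 0.94, -0.0, 0.001]
contact_force: [0.7, 0.2, 0.0]
width: 1.001
```

>>> drive_tool(plan=[{"xyz": [0,0,0],"twist": [0,0,0.0198],"fingers": 1},{"xyz": [0,0,0],"twist": [0,0,0.0198],"fingers": 1},{"xyz": [0,0,0],"twist": [0,0,0.0198],"fingers": 1},{"xyz": [0,0,0],"twist": [0,0,0.0198],"fingers": 1},{"xyz": [0,0,0],"twist": [0,0,0.0198],"fingers": 1}])

```text
time: 13.22
position: [0.5288, -0.0612, 0.0641]
orientation: [0.614, 0.789, 0.0, 0.002]
contact_force: [0.6, -0.3, 0.2]
width: 1.0
```

```bash
python3 -c "
from h import *
need(b2w(-.050,-.0015,.02),86.2)
"
```

```text
t 13.22 pos [ 0.5288 -0.0612  0.0641] F [ 0.6 -0.3  0.2] w 1.000
d mm [13.5  2.7 39.1] frac [0.027  0.0054 0.0781] twist deg [ 0.16  0.11 18.07] frac [0.0004 0.0003 0.0502]
```

>>> drive_tool(plan=[{"xyz": [0,0,0],"twist": [0,0,0.0198],"fingers": 1},{"xyz": [0,0,0],"twist": [0,0,0.0198],"fingers": 1},{"xyz": [0,0,0],"twist": [0,0,0.0105],"fingers": 0.6},{"xyz": [0,0,0],"twist": [0,0,0],"fingers": 0.4}])

```text
time: 13.55
position: [0.5287, -0.0612, 0.0632]
orientation: [0.733, 0.681, 0.0, 0.002]
contact_force: [-0.2, -0.8, -0.1]
width: 0.744
```

```bash
python3 -c "
from h import *
need(b2w(-.050,-.0015,.02),86.2)
"
```

```text
t 13.55 pos [ 0.5287 -0.0612  0.0632] F [-0.2 -0.8 -0.1] w 0.744
d mm [13.7 -1.6 38.2] frac [ 0.0275 -0.0032  0.0764] twist deg [ 0.16  0.09 -0.42] frac [ 0.0004  0.0002 -0.0012]
```

>>> drive_tool(plan=[{"xyz": [0.028,-0.003,0.02],"twist": [0,0,-0.002],"fingers": 0.5},{"xyz": [0,0,0.03],"twist": [0,0,0],"fingers": 0.5},{"xyz": [0,0,0.02],"twist": [0,0,0],"fingers": 0.5},{"xyz": [0,0,0.01],"twist": [0,0,0],"fingers": 0.5},{"xyz": [0,0,0],"twist": [0,0,0],"fingers": 0.5}])

```text
time: 13.97
position: [0.5296, -0.0474, 0.022]
orientation: [0.726, 0.688, 0.001, 0.003]
contact_force: [-1.2, 0.2, -0.5]
width: 0.751
```

```bash
python3 -c "
from h import *
need(b2w(-.050,-.0015,-.001),86.2)
"
```

```text
t 13.97 pos [ 0.5296 -0.0474  0.022 ] F [-1.2  0.2 -0.5] w 0.751
d mm [-0.2 -1.5 18. ] frac [-0.0003 -0.0029  0.0359] twist deg [0.31 0.12 0.73] frac [0.0009 0.0003 0.002 ]
```

>>> drive_tool(plan=[{"xyz": [0,-0.003,0.014],"twist": [0.001,0,0.002],"fingers": 0.5},{"xyz": [0,-0.001,0.014],"twist": [0,0,0],"fingers": 0.5},{"xyz": [0,0,0.008],"twist": [0,0,0],"fingers": 0.45},{"xyz": [0,0,0],"twist": [0,0,0],"fingers": 0.4}])

```text
time: 14.3
position: [0.5279, -0.0479, 0.0028]
orientation: [0.73, 0.683, -0.001, 0.0]
contact_force: [-1.0, 0.1, 0.0]
width: 0.699
```

```bash
python3 -c "
from h import *
need(b2w(-.050,-.0015,-.001),86.2)
"
```

```text
t 14.30 pos [ 0.5279 -0.0479  0.0028] F [-1.   0.1  0. ] w 0.699
d mm [ 0.5  0.3 -1.2] frac [ 0.0009  0.0006 -0.0024] twist deg [-0.05  0.13 -0.04] frac [-0.0002  0.0004 -0.0001]
```

>>> drive_tool(plan=[{"xyz": [0,0.0005,-0.002],"twist": [0,0,0],"fingers": 0.2},{"xyz": [0,0,0],"twist": [0,0,0],"fingers": 0.1},{"xyz": [0,0,0],"twist": [0,0,0],"fingers": 0.03},{"xyz": [0,0,0],"twist": [0,0,0],"fingers": -0.1},{"xyz": [0,0,0],"twist": [0,0,0],"fingers": -0.2}])

```text
time: 14.72
position: [0.5286, -0.0482, 0.0044]
orientation: [0.73, 0.683, -0.001, 0.001]
contact_force: [0.2, -0.9, -0.4]
width: 0.512
```

>>> drive_tool(plan=[{"xyz": [0,0,0],"twist": [0,0,0],"fingers": 0.3},{"xyz": [0,0,0],"twist": [0,0,0],"fingers": 0.3},{"xyz": [-0.03,0,0],"twist": [0,0,0],"fingers": 0.3},{"xyz": [-0.02,0,0],"twist": [0,0,0],"fingers": 0.3},{"xyz": [0,0,0],"twist": [0,0,0],"fingers": 0.3}])

```text
time: 15.13
position: [0.5278, -0.0736, 0.0054]
orientation: [0.73, 0.684, -0.0, 0.002]
contact_force: [0.3, -0.2, -0.9]
width: 0.652
```

```bash
python3 -c "
from h import *
need(b2w(-.073,-.0015,-.001),86.2)
"
```

```text
t 15.13 pos [ 0.5278 -0.0736  0.0054] F [ 0.3 -0.2 -0.9] w 0.652
d mm [ 3.1 -1.4  1.3] frac [ 0.0062 -0.0028  0.0027] twist deg [0.11 0.14 0.05] frac [0.0003 0.0004 0.0001]
```

>>> drive_tool(plan=[{"xyz": [0,-0.002,0.003],"twist": [0,0,0],"fingers": 0.2},{"xyz": [0,0,0],"twist": [0,0,0],"fingers": 0.1},{"xyz": [0,0,0],"twist": [0,0,0],"fingers": 0.03},{"xyz": [0,0,0],"twist": [0,0,0],"fingers": -0.1},{"xyz": [0,0,0],"twist": [0,0,0],"fingers": -0.2}])

```text
time: 15.55
position: [0.5274, -0.0734, 0.0042]
orientation: [0.73, 0.683, 0.0, 0.002]
contact_force: [0.2, -0.4, -0.5]
width: 0.515
```

```bash
python3 -c "
from h import *
need(b2w(-.073,-.0020,-.001),86.2)
"
```

```text
t 15.55 pos [ 0.5274 -0.0734  0.0042] F [ 0.2 -0.4 -0.5] w 0.515
d mm [ 2.9 -0.4  0.2] frac [ 0.0058 -0.0008  0.0003] twist deg [ 0.18  0.12 -0.  ] frac [ 0.0005  0.0003 -0.    ]
```

>>> drive_tool(plan=[{"xyz": [0,0,0],"twist": [0,0,0],"fingers": 0.4},{"xyz": [0,0,0],"twist": [0,0,0],"fingers": 0.6},{"xyz": [0,0,-0.06],"twist": [0,0,0],"fingers": 1},{"xyz": [0,0,-0.08],"twist": [0,0,0],"fingers": 1},{"xyz": [0,0,-0.08],"twist": [0,0,0],"fingers": 1}])

```text
time: 15.97
position: [0.5182, -0.0697, 0.1073]
orientation: [0.73, 0.684, -0.005, -0.008]
contact_force: [0.2, 0.5, -1.1]
width: 0.999
```

>>> drive_tool(plan=[{"xyz": [-0.05,0,-0.05],"twist": [0,0,0],"fingers": 1},{"xyz": [0,0,0],"twist": [0,0,0],"fingers": 1}])

```text
time: 16.13
position: [0.521, -0.0953, 0.1408]
orientation: [0.729, 0.685, -0.002, -0.003]
contact_force: [0.5, -0.6, 0.8]
width: 0.998
```

```bash
python3 -c "
from h import *
need(b2w(-.073,-.0020,-.001),86.2)
d=cam('wrist'); save(d,'w13.png',(180,60,340,210),5)
s=cam('scene'); save(s,'s13.png',(190,160,260,220),10)
"
```

```text
t 16.13 pos [ 0.521  -0.0953  0.1408] F [ 0.5 -0.6  0.8] w 0.998
d mm [ 25.1   5.7 136.8] frac [0.0502 0.0114 0.2735] twist deg [-0.46 -0.05  0.24] frac [-0.0013 -0.0001  0.0007]
```

View pics/w13.png

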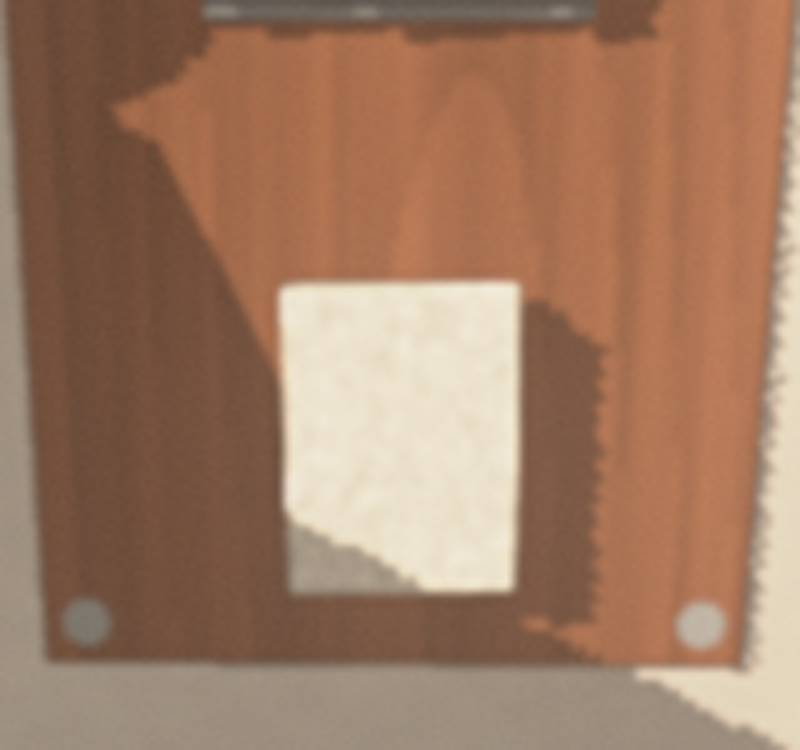

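View pics/s13.png

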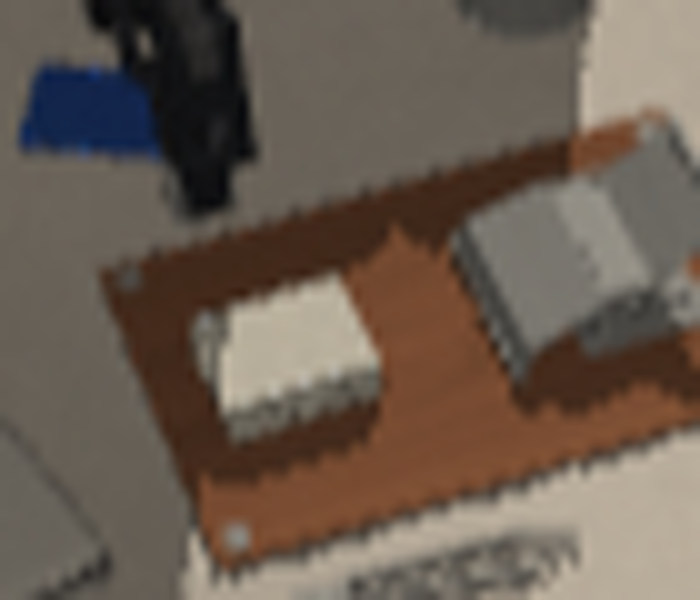

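>>> drive_tool(plan=[{"xyz": [-0.07,0,0],"twist": [0,0,0],"fingers": 1},{"xyz": [-0.07,0,0],"twist": [0,0,0],"fingers": 1},{"xyz": [-0.07,0,0],"twist": [0,0,0],"fingers": 1},{"xyz": [0,0,0],"twist": [0,0,0],"fingers": 1}])

```text
time: 16.57
position: [0.5097, -0.1946, 0.1297]
orientation: [0.725, 0.688, -0.004, -0.011]
contact_force: [1.4, -0.6, 1.2]
width: 1.001
```

```bash
python3 -c "
from h import *
need(b2w(-.073,-.0020,-.001),86.2)
d=cam('wrist'); u=proj(d,[b2w(-.062,0,.01)])[0].astype(int); print(u); save(d,'w14.png',(max(u[0]-60,0),max(u[1]-60,0),u[0]+60,u[1]+55),6)
s=cam('scene'); save(s,'s14.png',(190,160,260,220),10)
"
```

```text
t 16.57 pos [ 0.5097 -0.1946  0.1297] F [ 1.4 -0.6  1.2] w 1.001
d mm [123.6  13.7 126.7] frac [0.2472 0.0273 0.2533] twist deg [-1.24 -0.57  0.79] frac [-0.0034 -0.0016  0.0022]
[267  31]
```

View pics/w14.png

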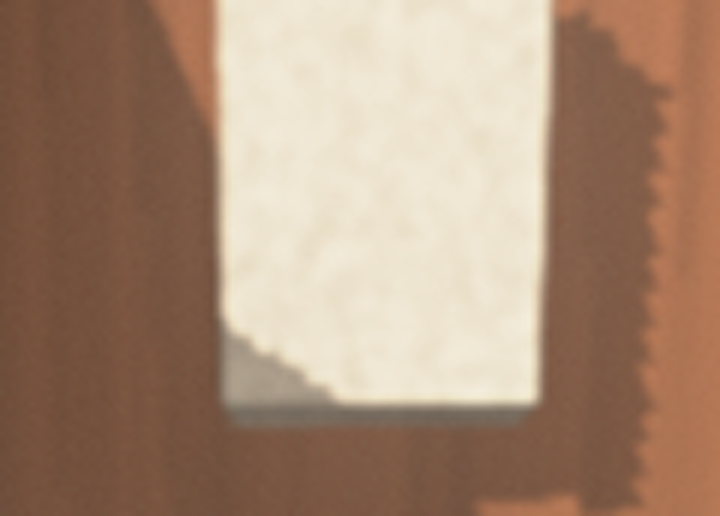

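View pics/s14.png

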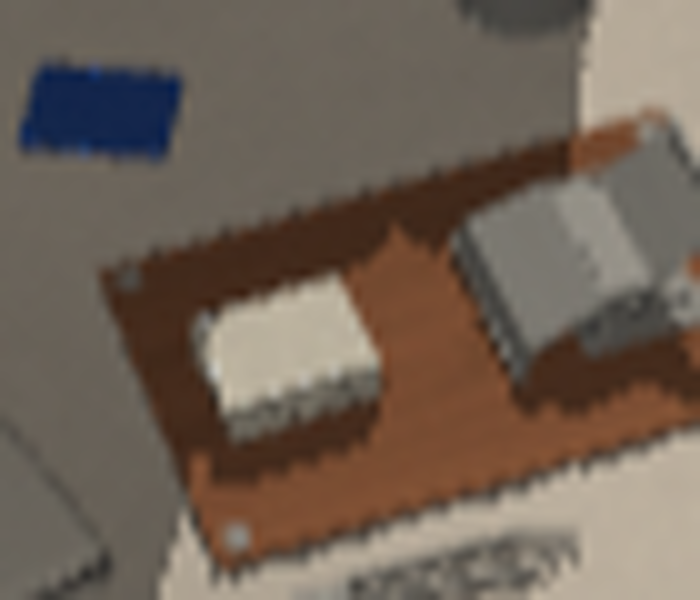

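>>> drive_tool(plan=[{"xyz": [0.06,0.003,0],"twist": [-0.002,-0.001,0.001],"fingers": 0},{"xyz": [0.075,0.003,0],"twist": [0,0,0],"fingers": -1},{"xyz": [0.075,0.003,0],"twist": [0,0,0],"fingers": -1},{"xyz": [0.075,0,0],"twist": [0,0,0],"fingers": -1},{"xyz": [0.075,0,0],"twist": [0,0,0],"fingers": -1}])

```text
time: 17.08
position: [0.5198, -0.0044, 0.1243]
orientation: [0.73, 0.684, -0.003, -0.011]
contact_force: [0.7, -0.5, -0.0]
width: 0.3
```

```bash
python3 -c "
from h import *
need(b2w(.104,0,.075),86.2)
"
```

```text
t 17.08 pos [ 0.5198 -0.0044  0.1243] F [ 0.7 -0.5 -0. ] w 0.300
d mm [111.1  10.8  45.3] frac [0.2222 0.0215 0.0905] twist deg [-1.17 -0.59  0.06] frac [-0.0033 -0.0016  0.0002]
```

>>> drive_tool(plan=[{"xyz": [0.06,0.006,0.01],"twist": [-0.003,-0.001,0],"fingers": -1},{"xyz": [0.07,0.006,0.01],"twist": [-0.001,-0.001,0],"fingers": -1},{"xyz": [0.06,0.006,0.01],"twist": [0,0,0],"fingers": -1},{"xyz": [0.02,0,0.01],"twist": [0,0,0],"fingers": -1},{"xyz": [0,0,0],"twist": [0,0,0],"fingers": -1}])

```text
time: 17.5
position: [0.5263, 0.1207, 0.0989]
orientation: [0.723, 0.691, -0.001, -0.003]
contact_force: [0.2, 0.2, -0.0]
width: -0.001
```

```bash
python3 -c "
from h import *
need(b2w(.104,0,.055),86.2)
s=cam('scene'); save(s,'s15.png',(190,140,290,220),7)
d=cam('wrist'); save(d,'w15.png',s=1.5)
d=cam('top'); P=cloud(d); m=(abs((P-BC)@BY)<.03)&((P-BC)@BX>.09)&((P-BC)@BX<.125)&(P[...,2]>.02)
"
```

```text
t 17.50 pos [0.5263 0.1207 0.0989] F [ 0.2  0.2 -0. ] w -0.001
d mm [-14.   11.5  38.8] frac [-0.028   0.0229  0.0777] twist deg [-0.3  -0.12  1.17] frac [-0.0008 -0.0003  0.0033]
```

View pics/s15.png

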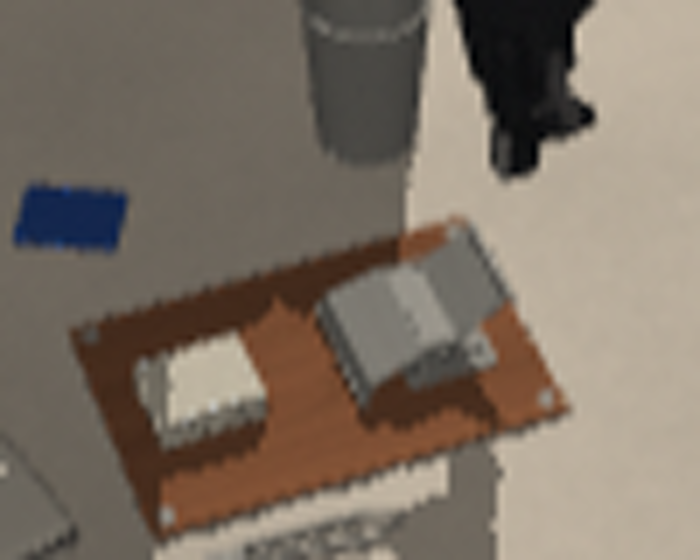

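View pics/w15.png

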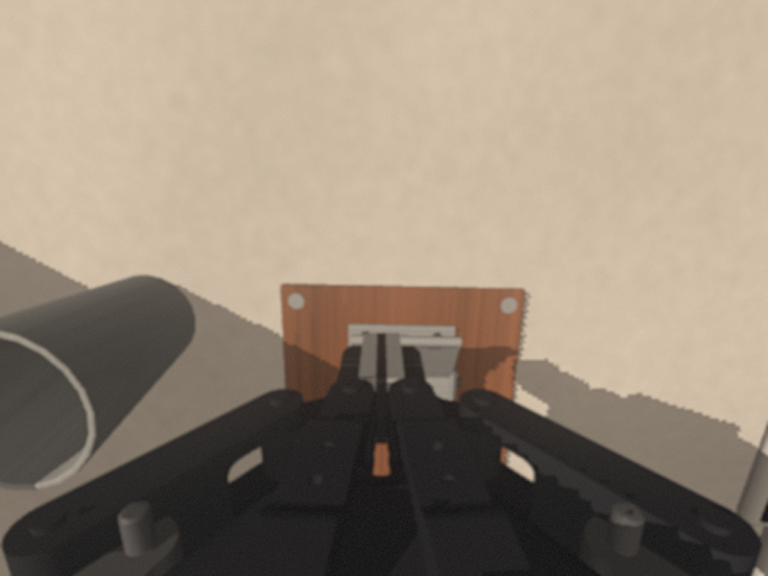

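>>> drive_tool(plan=[{"xyz": [-0.03,0.024,0.0],"twist": [-0.001,0,0.003],"fingers": -1},{"xyz": [-0.005,0.004,0.03],"twist": [0,0,0],"fingers": -1},{"xyz": [0,0,0.03],"twist": [0,0,0],"fingers": -1},{"xyz": [0,0,0.01],"twist": [0,0,0],"fingers": -1},{"xyz": [0,0,0],"twist": [0,0,0],"fingers": -1}])

```text
time: 18.07
position: [0.5424, 0.0926, 0.0664]
orientation: [0.734, 0.679, 0.002, 0.003]
contact_force: [0.4, 0.3, -0.8]
width: 0.004
```

```bash
python3 -c "
from h import *
need(b2w(.104,0,.055),86.2)
d=cam('wrist'); save(d,'w16.png',(150,165,350,325),4)
need(b2w(.104,0,.046),86.2)
"
```

```text
t 18.07 pos [0.5424 0.0926 0.0664] F [ 0.4  0.3 -0.8] w 0.004
d mm [13.2 -6.6  6.3] frac [ 0.0264 -0.0132  0.0126] twist deg [ 0.4   0.03 -0.67] frac [ 0.0011  0.0001 -0.0019]
t 18.12 pos [0.5425 0.0926 0.0668] F [-0.4  0.3  0.1] w 0.002
d mm [13.2 -6.8 15.7] frac [ 0.0264 -0.0135  0.0314] twist deg [ 0.41  0.03 -0.67] frac [ 0.0011  0.0001 -0.0019]
```

View pics/w16.png

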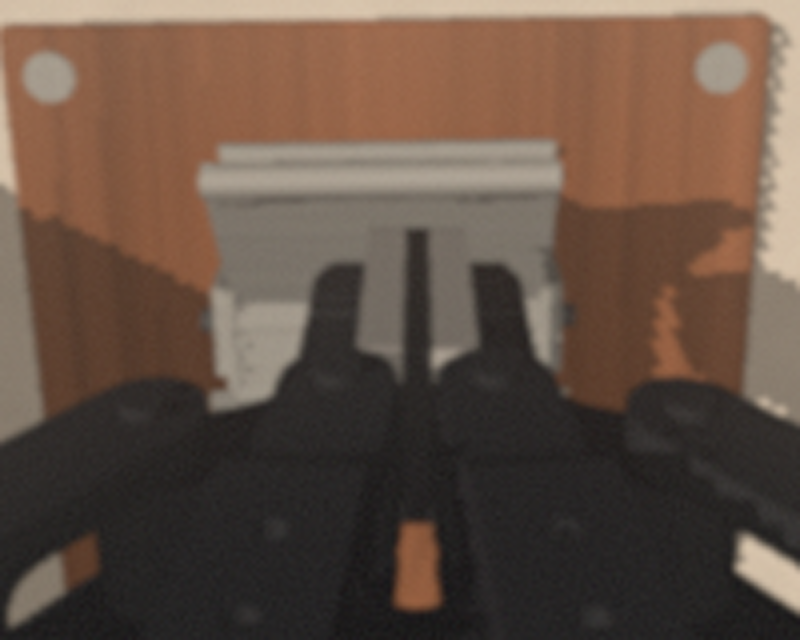

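>>> drive_tool(plan=[{"xyz": [0.022,-0.012,0],"twist": [0.001,0,-0.002],"fingers": -1},{"xyz": [0.006,-0.002,0],"twist": [0,0,0],"fingers": -1},{"xyz": [0,0,0],"twist": [0,0,0],"fingers": -1}])

```text
time: 18.37
position: [0.5367, 0.1073, 0.0686]
orientation: [0.73, 0.683, 0.001, 0.001]
contact_force: [0.3, -0.4, 0.0]
width: -0.003
```

```bash
python3 -c "
from h import *
need(b2w(.104,0,.046),86.2)
d=cam('wrist'); save(d,'w17.png',(150,165,350,325),4)
"
```

```text
t 18.37 pos [0.5367 0.1073 0.0686] F [ 0.3 -0.4  0. ] w -0.003
d mm [-1.   0.2 17.6] frac [-0.0021  0.0005  0.0352] twist deg [ 0.1   0.   -0.02] frac [ 0.0003  0.     -0.    ]
```

View pics/w17.png

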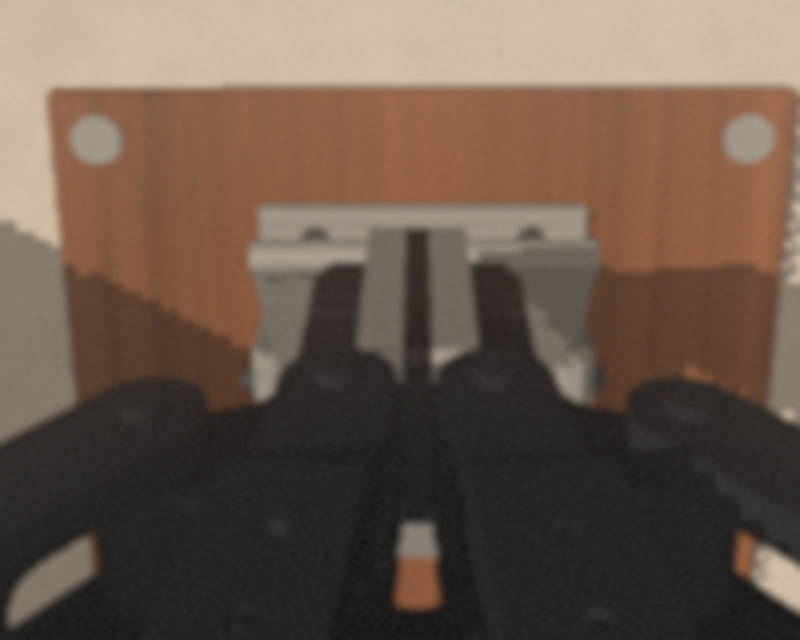

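```bash
python3 -c "
from h import *
d=cam('wrist')
for uv,z in [((424/4+150,252/4+165),.049),((415/4+150,228/4+165),.0686)]:
  P=plane(d,[uv],z)[0]; print(((P-BC)@BX).round(4),((P-BC)@BY).round(4))
"
```

```text
0.1012 -0.0012
0.1137 0.0003
```

>>> drive_tool(plan=[{"xyz": [0,0,0.012],"twist": [0,0,0],"fingers": -1},{"xyz": [0,0,0.012],"twist": [0,0,0],"fingers": -1},{"xyz": [0,0,0.006],"twist": [0,0,0],"fingers": -1},{"xyz": [0,0,0],"twist": [0,0,0],"fingers": -1}])

```text
time: 18.8
position: [0.5377, 0.1076, 0.053]
orientation: [0.73, 0.684, 0.001, 0.002]
contact_force: [-0.8, -0.3, -0.1]
width: -0.001
```

```bash
python3 -c "
from h import *
need(b2w(.104,0,.026),86.2)
"
```

```text
t 18.80 pos [0.5377 0.1076 0.053 ] F [-0.8 -0.3 -0.1] w -0.001
d mm [-1.4 -0.8 22. ] frac [-0.0027 -0.0017  0.0439] twist deg [0.25 0.01 0.04] frac [0.0007 0.     0.0001]
```

>>> drive_tool(plan=[{"xyz": [0,0,0.01],"twist": [0,0,0],"fingers": -1},{"xyz": [0,0,0.01],"twist": [0,0,0],"fingers": -1},{"xyz": [0,0,0.01],"twist": [0,0,0],"fingers": -1}])

```text
time: 19.05
position: [0.5389, 0.1134, 0.0407]
orientation: [0.729, 0.684, 0.007, -0.003]
contact_force: [-5.0, 4.8, 11.7]
width: 0.0
```

```bash
python3 -c "
from h import *
need(b2w(.104,0,.026),86.2)
"
```

```text
t 19.05 pos [0.5389 0.1134 0.0407] F [-5.   4.8 11.7] w 0.000
d mm [-7.3 -1.6  9.6] frac [-0.0147 -0.0033  0.0191] twist deg [ 0.35 -0.81  0.17] frac [ 0.001  -0.0023  0.0005]
```

>>> drive_tool(plan=[{"xyz": [0,0,0.008],"twist": [0,0,0],"fingers": -1},{"xyz": [0,0,0.008],"twist": [0,0,0],"fingers": -1}])

```text
time: 19.22
position: [0.539, 0.1156, 0.0345]
orientation: [0.729, 0.685, 0.009, -0.004]
contact_force: [-4.5, 1.7, 11.2]
width: 0.003
```

```bash
python3 -c "
from h import *
need(b2w(.104,0,.026),86.2)
s=cam('scene'); save(s,'s18.png',(190,140,290,220),7)
need(b2w(.104,0,.026),86.2)
d=cam('wrist'); save(d,'w18.png',(150,165,350,325),4)
"
```

```text
t 19.22 pos [0.539  0.1156 0.0345] F [-4.5  1.7 11.2] w 0.003
d mm [-9.5 -1.6  3.3] frac [-0.019  -0.0031  0.0066] twist deg [ 0.4  -1.07  0.25] frac [ 0.0011 -0.003   0.0007]
t 19.27 pos [0.5389 0.1157 0.034 ] F [-3.   2.9 10.3] w 0.004
d mm [-9.6 -1.4  2.8] frac [-0.0191 -0.0029  0.0055] twist deg [ 0.38 -1.08  0.25] frac [ 0.0011 -0.003   0.0007]
```

View pics/s18.png

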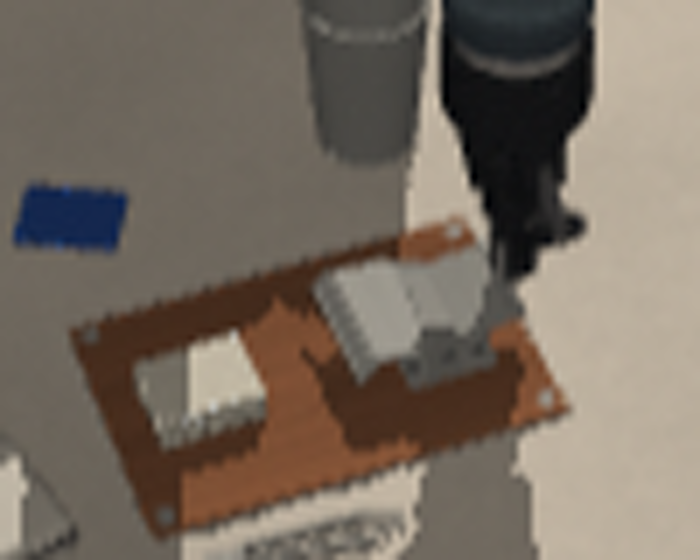

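View pics/w18.png

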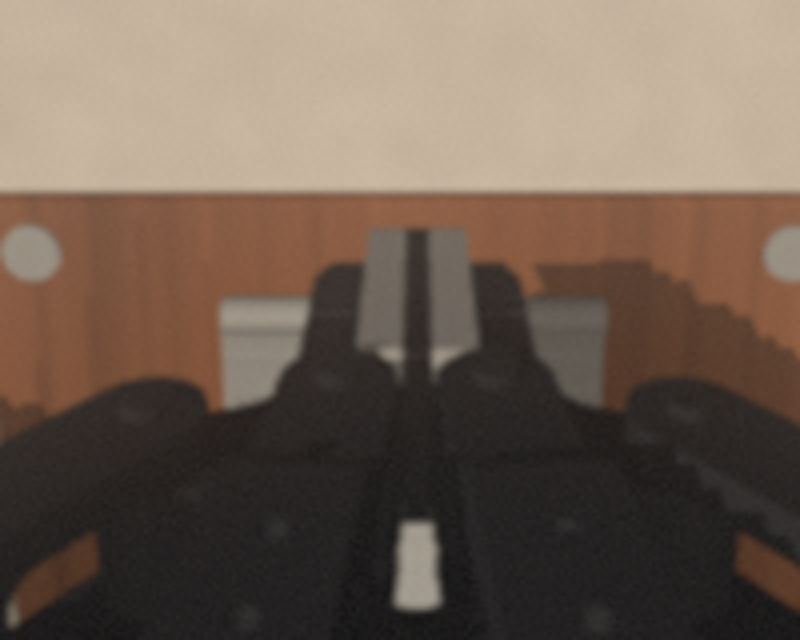

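>>> drive_tool(plan=[{"xyz": [0,0,0.007],"twist": [0,0,0],"fingers": -1},{"xyz": [0,0,0.004],"twist": [0,0,0],"fingers": -1}])

```text
time: 19.48
position: [0.539, 0.1164, 0.0309]
orientation: [0.729, 0.685, 0.01, -0.004]
contact_force: [-3.3, -1.4, 10.9]
width: -0.001
```

```bash
python3 -c "
from h import *
need(b2w(.104,0,.026),86.2)
s=cam('scene'); save(s,'s19.png',(225,165,275,205),14)
need(b2w(.104,0,.026),86.2)
for y in (-.028,0,.028):
  print(y,[ (proj(s,[b2w(.0116,y,h)])[0]-[225,165])*14 for h in (0,.02,.025,.03)])
P=cloud(s); q=np.stack([(P-BC)@BX,(P-BC)@BY,P[...,2]-.005],-1)
m=(abs(q[...,1])<.02)&(q[...,2]>.012)&(q[...,0]<.06)&(q[...,0]>-.0)
for x in np.arange(0,.06,.005):
  k=m&(abs(q[...,0]-x)<.0025); print(x.round(3),k.sum(),np.median(q[k][:,2]).round(4) if k.any() else '')
"
```

```text
t 19.48 pos [0.539  0.1164 0.0309] F [-3.3 -1.4 10.9] w -0.001
d mm [-10.3  -1.5  -0.4] frac [-0.0205 -0.003  -0.0007] twist deg [ 0.43 -1.16  0.27] frac [ 0.0012 -0.0032  0.0007]
t 19.53 pos [0.539  0.1164 0.0308] F [-3.3  1.  10.4] w -0.002
d mm [-10.2  -1.5  -0.4] frac [-0.0205 -0.003  -0.0008] twist deg [ 0.43 -1.16  0.27] frac [ 0.0012 -0.0032  0.0007]
-0.028 [array([207.17866255, 445.74326828]), array([206.03654784, 397.02142695]), array([205.7469186 , 384.66603941]), array([205.45562078, 372.23947168])]
0 [array([169.79786112, 369.77369418]), array([168.24685583, 320.79257581]), array([167.85360471, 308.37361109]), array([167.45811611, 295.88398645])]
0.028 [array([133.31695061, 295.63298215]), array([131.37706656, 246.41933992]), array([130.88530075, 233.94354967]), array([130.3907712 , 221.39764502])]
0.0 0 
0.005 0 
0.01 1 0.0288
0.015 14 0.0313
0.02 13 0.0324
0.025 11 0.035
0.03 14 0.0342
0.035 7 0.0331
0.04 12 0.0334
0.045 10 0.0336
0.05 48 0.4756
0.055 83 0.4807
```

View pics/s19.png

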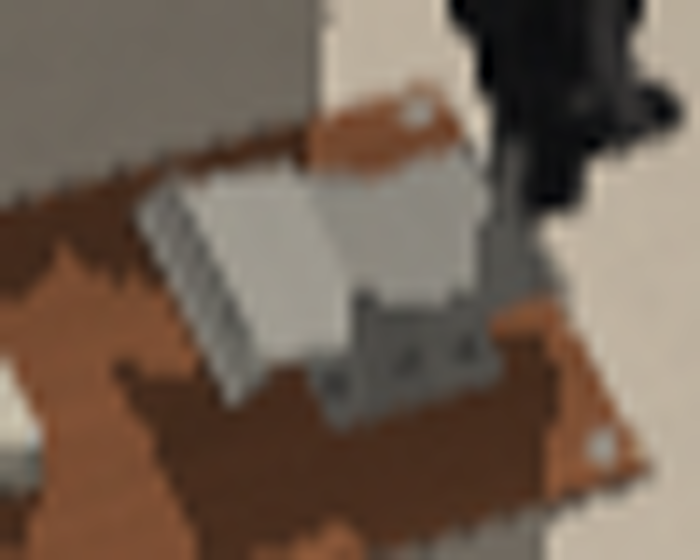

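```bash
python3 -c "
from h import *
d=cam('top'); P=cloud(d); q=np.stack([(P-BC)@BX,(P-BC)@BY,P[...,2]-.005],-1)
m=(abs(q[...,1])<.022)&(q[...,2]>.012)&(q[...,0]<.06)&(q[...,0]>-.0)
pts=q[m&(q[...,2]<.06)&(q[...,0]<.05)]
for x in np.arange(0,.06,.005):
  k=abs(pts[:,0]-x)<.0025; print(x.round(3),k.sum(),np.median(pts[k][:,2]).round(4) if k.any() else '')
# board height bias and pile top in this cam
k=(abs(q[...,0]+.01)<.01)&(abs(q[...,1])<.03); print('board',np.median(q[k][:,2]))
k=(abs(q[...,0]+.062)<.02)&(abs(q[...,1])<.015); print('pile',np.median(q[k][:,2]))
for a in (.42,.48,.54):
  x,z=-.0287,.0023; print(a,'x',.062+x*np.cos(a)+z*np.sin(a),'z',.018-x*np.sin(a)+z*np.cos(a),'lip',18+48*np.sin(a)-17*np.cos(a))
save(d,'t20.png',(200,170,340,270),5)
need(b2w(.104,0,.026),86.2)
"
```

```text
0.0 0 
0.005 0 
0.01 8 0.0274
0.015 22 0.0285
0.02 30 0.033
0.025 30 0.0347
0.03 19 0.0343
0.035 26 0.0339
0.04 30 0.0317
0.045 24 0.0323
0.05 11 0.0323
0.055 0 
board -0.0011122372791790964
pile 0.019397189052515924
0.42 x 0.03673219645507376 z 0.03180282956552797 lip 22.049989761550126
0.48 x 0.037605337819979955 z 0.03329315066043291 lip 25.08648673874335
0.54 x 0.03856627362566041 z 0.03472843292758114 lip 28.097480016164425
t 19.58 pos [0.539  0.1164 0.0309] F [-4.3 -0.1 11.6] w 0.002
d mm [-10.2  -1.5  -0.3] frac [-0.0204 -0.003  -0.0006] twist deg [ 0.43 -1.16  0.26] frac [ 0.0012 -0.0032  0.0007]
```

View pics/t20.png

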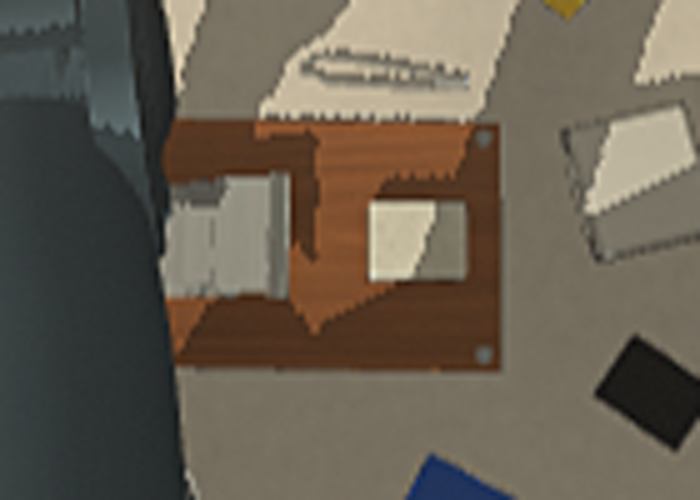

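>>> drive_tool(plan=[{"xyz": [0,0,0.003],"twist": [0,0,0],"fingers": -1},{"xyz": [0,0,0.003],"twist": [0,0,0],"fingers": -1},{"xyz": [0,0,0.003],"twist": [0,0,0],"fingers": -1}])

```text
time: 19.83
position: [0.539, 0.1166, 0.0297]
orientation: [0.729, 0.685, 0.011, -0.004]
contact_force: [-4.4, 0.3, 11.2]
width: -0.002
```

>>> drive_tool(plan=[{"xyz": [0,0,0.002],"twist": [0,0,0],"fingers": -1},{"xyz": [0,0,0.002],"twist": [0,0,0],"fingers": -1},{"xyz": [0,0,0.002],"twist": [0,0,0],"fingers": -1},{"xyz": [0,0,0.002],"twist": [0,0,0],"fingers": -1}])

```text
time: 20.17
position: [0.5391, 0.1166, 0.03]
orientation: [0.729, 0.685, 0.011, -0.003]
contact_force: [-3.6, -0.5, 12.1]
width: -0.0
```

>>> drive_tool(plan=[{"xyz": [0,0,0.002],"twist": [0,0,0],"fingers": -1},{"xyz": [0,0,0.002],"twist": [0,0,0],"fingers": -1},{"xyz": [0,0,0.002],"twist": [0,0,0],"fingers": -1},{"xyz": [0,0,0.002],"twist": [0,0,0],"fingers": -1},{"xyz": [0,0,0.002],"twist": [0,0,0],"fingers": -1}])

```text
time: 20.58
position: [0.539, 0.1165, 0.0304]
orientation: [0.729, 0.685, 0.012, -0.003]
contact_force: [-4.1, -0.4, 11.2]
width: 0.003
```

```bash
python3 -c "
from h import *
s=cam('scene'); save(s,'s21.png',s=1.5)
for i in range(4): cam('wrist')
need(b2w(.104,0,.026),86.2)
"
```

```text
t 20.83 pos [0.539  0.1165 0.0304] F [-4.1 -0.4 11. ] w -0.000
d mm [-10.3  -1.5  -0.8] frac [-0.0206 -0.003  -0.0016] twist deg [ 0.74 -1.21  0.2 ] frac [ 0.0021 -0.0034  0.0006]
```

View pics/s21.png

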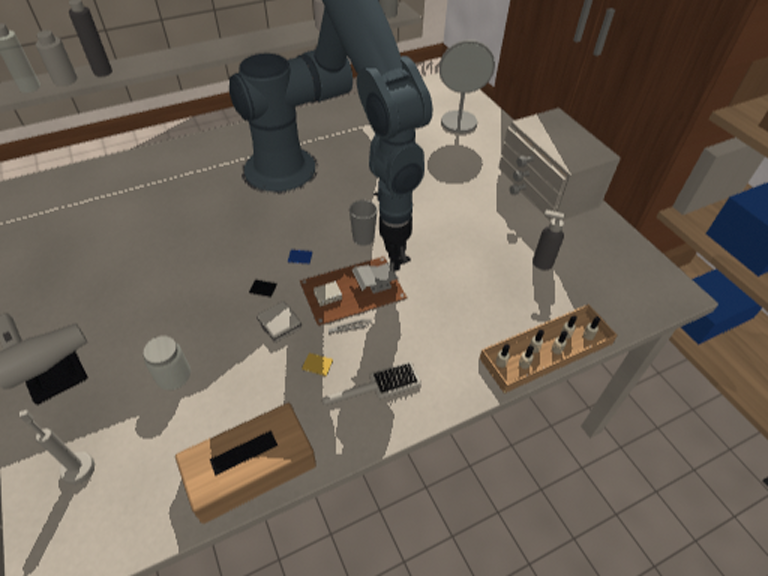

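Everything else stands where it was. The fingers hold the tab at z = 30.4 mm with a steady push of about 11–12 N, so I'm handing in.

```bash
python3 -c "
from h import *
print(env.hand_in()); need(b2w(.104,0,.026),86.2)"
```

```text
the job is handed in; nothing more can be done
None
the job is handed in; nothing more can be done
```

The pile is squared up on the board in front of the clip. The closed fingers are holding the thumb tab down, with the jaw lip about 25–26 mm above the board. I handed the job in at about 20.8 s; no verdict was given.

**Cards:** I squeezed the pile between the fingers across its width, then its length, then its width again. The fingers stopped at about 44 mm and 57.5 mm, close to the 44 × 58 mm card size. Wrist views from above and towards the board's far end showed no card sticking out. From those angles, up to about 2 mm could still be hidden at the long sides. After the second length squeeze the lower cards looked turned about 0.02 rad from the top one. That is inside the 0.07 limit, and the second width squeeze followed it.

**Clip:** the fingertips hold the tab at z = 30.4 mm, where 31 mm was my target for 25 mm open. The upward force stayed at 11–12 N, and the pose did not drift over the last 0.25 s. The top camera's depth on the jaw also fits about 25 mm, but only to within about 3 mm.

**One check that failed:** reading the lip height directly from the scene picture was ambiguous. That camera sits about 3–4 mm off the other two, and the literal reading came out higher (up to about 36 mm), so I did not use it.

**Other things:** the other things on the ledge showed no visible movement in the last scene picture; I did not measure them.

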